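Fetch the torch guide from behind the row in the bench rack

TASK

Move the oil can, the screw-top jar and the V-block, which stand in front of the torch guide in the grey bench rack, over to the empty side tray, standing upright; then lift out the guide and lay it, same side up as now, on the steel plate: on the plain side of the chalk line (away from the holes), its long edge along the line and about midway along it. Then stand oil can, jar and V-block back upright in the rack, each on the very spot it came from, and leave the hammer, wire brush and offcut alone.

Things in the scene. Friction and masses are not known exactly. Their poses are not given: they have to be found in the camera images.
- guide_center (a point): Torch guide: straight aluminium bar, 25 mm wide (its x) x 180 mm long (its y) x 40 mm high (its z), black end caps, a dark slot and graduation marks along its top. The point is its centre (20 mm above its underside). Loose, 0.26 kg. At the start it lies in the rack along the rack's y, behind (+x of) the row of oil can, jar and V-block, only 5 to 15 mm from them, so fingers do not fit between.
- oil_can_center (a point): Oil can: plain steel cylinder, 52 mm diameter and 60 mm high, with a cone and thin spout on top, 88 mm high overall, closed. The point is its centre, 44 mm above its underside; z is its upright axis. Loose, 0.22 kg.
- jar_center (a point): Screw-top jar: squat white cylinder with a black ribbed lid, 56 mm diameter and 44 mm high, the lid 48 mm diameter, 60 mm high overall, closed. The point is its centre, 30 mm above its underside; z is its upright axis. Loose, 0.25 kg.
- vblock_center (a point): Steel V-block: dark block 50 x 50 mm and 60 mm high with a 36 mm wide, 18 mm deep V-groove in its top running along its x, so that it is gripped across its two flat sides facing +y and -y, 50 mm apart. The point is its centre, 30 mm above its underside. Loose, 0.8 kg.
- rack: Grey folded-steel bench rack, 160 mm (x) x 320 mm (y), fixed. Origin at the centre of its underside; its floor is 3 mm thick; the lips at front and sides stand 10 mm above the bench, the back one 6 mm. At the start oil can, jar and V-block stand in any order in its three bays along the front (near x = -30 mm and y = -95, 0 and +95 mm in the rack's frame; thin weld beads mark the bays) and the guide lies behind them (near x = +18 mm).
- side_tray: Empty shallow aluminium tray, 300 mm (x) x 130 mm (y), fixed, on one side of the rack. Origin at the centre of its underside; floor 3 mm thick, lips 10 mm above the bench. Set-down area for the cleared things.
- chalk_line (a point): Middle of the white chalk line, 250 mm long and 4 mm wide, on the top face of the steel plate (260 x 150 x 6 mm, fixed on a 300 mm long slatted cutting grate; the top face is 46 mm above the bench). x runs along the line, y points across it to the side with five round holes, so -y is the plain side where the guide belongs; z up.
- hammer: Bystander: chipping hammer lying on the bench beyond the rack, wooden handle along its y, 235 mm long, head 130 mm across; origin about midway along the handle, on the bench. Leave it alone.
- wire_brush: Bystander: wooden wire brush lying on the bench between robot and rack, 220 mm along its y, 28 mm wide, 38 mm high; origin under its middle. Leave it alone.
- offcut: Bystander: flat steel offcut with three holes, 90 x 140 x 8 mm, lying beyond the rack; origin under its middle. Leave it alone.
Mind the look-alikes: they are no part of the job. Leave any purple or yellow look-alike of the part that bears oil_can_center alone.

How it is judged:
By the outcome, as a careful person would: the job done as asked, in the order asked, and still so for the second after the job is handed in, with the robot touching nothing.
It also fails if it takes over 141 s, if anything falls off the work surface, if the arm or the gripper's body presses on something with over 40 N, if the wrist force passes 120 N, or if a joint passes its speed limit or range.

ROBOT

A 6-joint arm with a two-finger parallel gripper is mounted at the origin on the work surface. World frame = base frame: x ahead of the robot, y to its left, z up, the work surface at z = 0. Lengths are in m, angles in rad, forces in N, time in s.
With the tool pointing down it reaches from about 0.375 to 0.9 m from the base axis. Payload 3.1 kg.
Tool frame: the origin (TCP) lies at the very end of the fingers, on their centre line; the grasp point (between the pads) lies 19 mm behind it; z points along the fingers, y is the direction in which the jaws open and shut (so a half turn about z gives the same grasp; the last joint's range is limited). The gripper opens to 87 mm and grips with 3 to 60 N. Pads are 19 mm wide; open, the fingers measure 117 mm over their backs; the gripper's body (75 mm by 190 mm) begins 51 mm behind the grasp point.
Start: joints at [0.965, 0.527, 1.433, -0, 1.181, -0.178], TCP at [0.259, 0.569, 0.223] pointing down, gripper open.
Joint ranges: [-3.08, 3.08], [-0.75, 2.2], [0.22, 2.44], [-1.43, 4.57], [0, 2.65], [-2.85, 2.85]. Speed limits (rad/s): [2.79, 2.79, 3.14, 3.14, 3.14, 3.14].

INTERFACE

Orientations are given as a unit quaternion [x, y, z, w].
In Python, from rig import robot gives the robot as it stands. The module is installed in compiled form; this text tells all that it offers.
- The arm moves only by the tool carry_out, never from a script. Its argument "series" is a list of rows, each a list of 7 numbers: the shift along the tool's x, y, z in mm, then the turn, a rotation vector about the tool's x, y, z in degrees, then the gripper command: -1 is shut, 1 is fully open, values between are in proportion. In form: [[tx, ty, tz, rx, ry, rz, claw], ...]. A call has 1 to 8 rows; each row is the pose to reach, as a shift and turn from the pose measured when the call began, along the tool's axes at that moment; what a row does not reach only later rows make up. A row lasts 1/8 s, in which the tool goes at most 62.5 mm and 10.7 degrees, less where a joint would pass 70% of its speed; a pose out of reach is approached as far as the arm can. A call with a gripper value outside its range is refused whole. The fingers move at their own pace and stop on an object; "force" is the grip in N (left out, the last holds). Time passes only in rows, so rows that repeat a pose let the fingers close. It gives the time, the measured TCP pose, the force and the opening at its end, in the units of the state.
- robot.get_obs(): the state, without advancing time (a new reading comes with each control period).
- robot.camera(name): name is "side" or "top" or "wrist"; returns a dict with "pixels" (480x640x3 uint8, red, green, blue), "fx", "fy", "cx", "cy" (pixels), "k1" (the pictures are not rectified: a ray, as slopes to the right and down, at radius r is drawn at 1 + k1 r^2 times it, then the intrinsics apply), "position" and "attitude" of the camera in the world. Camera axes: x right, y down, z forward; pixel columns grow to the right and rows downward; lengths in m; the calibration is good to about 2 mm. A picture is of the moment at which its call begins. There is no depth.
- robot.hand_in(): hands the job in, once; it reports no verdict.
The state is a dict: "time": time; "q": joint angles; "joint_velocities": joint speeds; "joint_torque": joint torques, N m; "position": TCP position; "tool_rot": TCP orientation; "ft_force": force on the tool from outside, world axes, zero at the start; "moment": the same for the moment, N m; "grip_width": finger opening in m.
Only numpy, scipy, OpenCV 4.12 (cv2) and the standard library are available. Lean on these libraries where they do the work, as an engineer would, in place of code of your own. Each camera call takes 0.05 s, during which the arm holds its last target.

## Working session

There is one attempt and no reset: what is moved stays moved. The work goes in short steps, Python scripts to look and compute and a tool call to move; the robot and the scene stay as the last step left them, time stands still between calls to the robot, and variables do not carry over. Pictures are saved under pics/ and viewed, and the job is handed in when it is done.

Besides the shell and the picture viewer there is one more tool, called after "Emit:" as name([rows], argument=value, ...), one row to a line, values as JSON. carry_out: Moves the arm, as the interface text tells. Its arguments: {"type":"object","properties":{"series":{"type":"array"},"force":{"type":"number"}},"required":["series"]}

```bash
mkdir -p pics; ls
python3 - <<'E'
from rig import robot
import cv2,numpy as np
o=robot.get_obs()
for k,v in o.items(): print(k,np.round(v,4))
for n in ("side","top","wrist"):
    c=robot.camera(n)
    cv2.imwrite(f"pics/{n}0.png",c["pixels"][:,:,::-1])
    print(n,{k:np.round(v,4) for k,v in c.items() if k!="pixels"})
E
```

```text
pics
time 0.0
q [ 0.9645  0.5285  1.4339  0.      1.1814 -0.1785]
joint_velocities [-0.0013 -0.0002  0.0011 -0.0003  0.0002  0.0004]
joint_torque [-7.00000e-04 -4.40036e+01 -1.76595e+01  6.34000e-02  5.82000e-02
 -2.00000e-04]
position [0.2589 0.5681 0.2216]
tool_rot [ 2.123e-01  9.772e-01 -1.000e-03 -4.000e-04]
ft_force [-0.0254 -0.1628  0.2291]
moment [-0.0387 -0.0051  0.0395]
grip_width 0.0866
side {'fx': np.float64(480.7037), 'fy': np.float64(480.7037), 'cx': np.float64(323.8586), 'cy': np.float64(244.9174), 'k1': np.float64(0.0061), 'position': array([ 0.3011, -0.6012,  0.5738]), 'attitude': array([ 0.8745, -0.2072,  0.0933, -0.4286])}
top {'fx': np.float64(503.6025), 'fy': np.float64(503.6025), 'cx': np.float64(321.1577), 'cy': np.float64(235.7724), 'k1': np.float64(-0.0534), 'position': array([0.5381, 0.0013, 1.1138]), 'attitude': array([ 0.7132, -0.7008,  0.0032, -0.0145])}
wrist {'fx': np.float64(355.5357), 'fy': np.float64(355.5357), 'cx': np.float64(317.2802), 'cy': np.float64(238.5439), 'k1': np.float64(-0.0317), 'position': array([0.186 , 0.6015, 0.3826]), 'attitude': array([0.8318, 0.5351, 0.0793, 0.1246])}
```

View pics/top0.png

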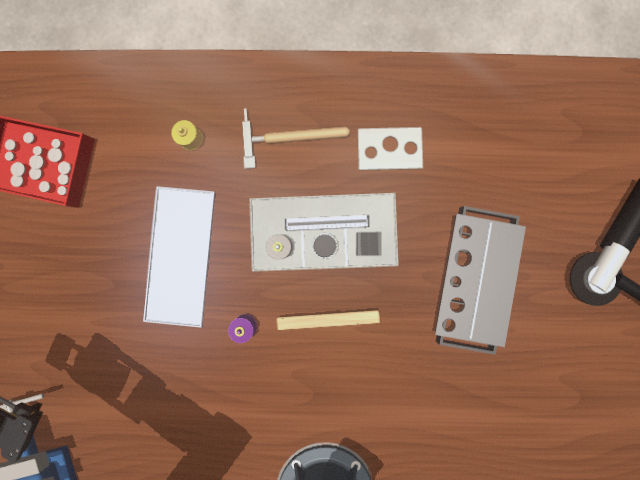

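View pics/side0.png

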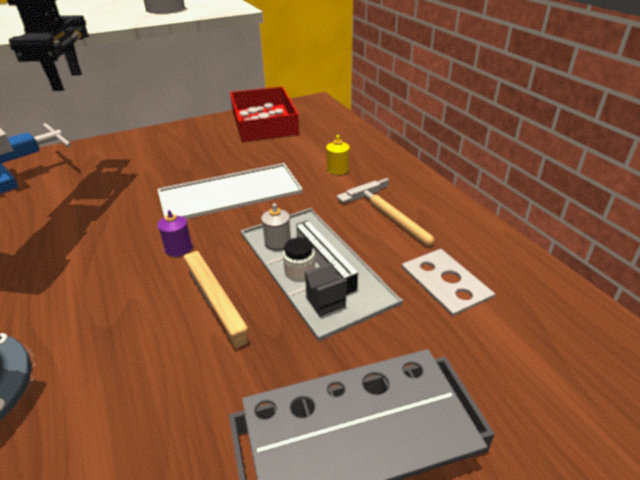

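View pics/wrist0.png

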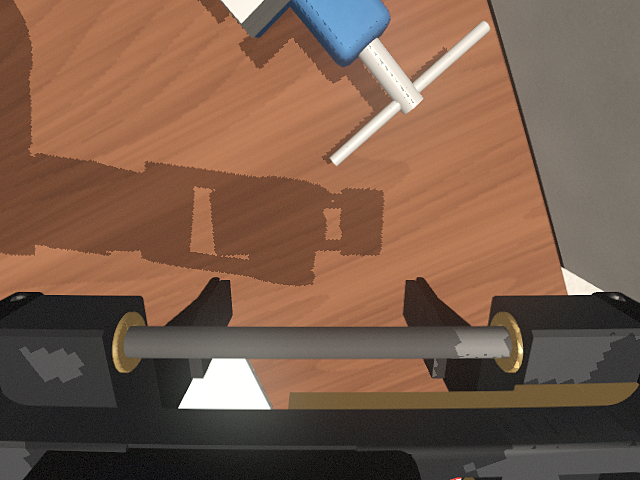

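The top view shows three can-like things. The steel/grey one at (279,246) stands in the rack's front row. The purple one at (241,330) and the yellow one at (185,132) stand on the bare bench, so they are the look-alikes. The jar is at (325,246), the V-block at (369,244), the guide at (327,222), the tray at (180,257) and the plate at (480,278). I'll enlarge the rack and plate to confirm.

```bash
cat > h.py <<'E'
import numpy as np,cv2
from scipy.spatial.transform import Rotation as R
from rig import robot
def ray(c,u,v):
    x,y=(u-c["cx"])/c["fx"],(v-c["cy"])/c["fy"]
    K=np.array([[c["fx"],0,c["cx"]],[0,c["fy"],c["cy"]],[0,0,1.]])
    p=cv2.undistortPoints(np.array([[[u,v]]],float),K,np.array([c["k1"],0,0,0,0.]))[0,0]
    d=R.from_quat(c["attitude"]).apply([p[0],p[1],1.])
    return np.array(c["position"]),d
def onz(c,u,v,z):
    o,d=ray(c,u,v); return o+d*(z-o[2])/d[2]
def proj(c,P):
    p=R.from_quat(c["attitude"]).inv().apply(np.array(P)-c["position"])
    x,y=p[0]/p[2],p[1]/p[2]; s=1+c["k1"]*(x*x+y*y)
    return np.array([c["fx"]*x*s+c["cx"],c["fy"]*y*s+c["cy"]])
def tri(c1,p1,c2,p2):
    o1,d1=ray(c1,*p1);o2,d2=ray(c2,*p2)
    d1=d1/np.linalg.norm(d1);d2=d2/np.linalg.norm(d2)
    A=np.stack([d1,-d2],1);t=np.linalg.lstsq(A,o2-o1,rcond=None)[0]
    a=o1+t[0]*d1;b=o2+t[1]*d2
    return (a+b)/2,np.linalg.norm(a-b)
def save(name,img,box=None,k=1):
    if box: img=img[box[1]:box[3],box[0]:box[2]]
    img=cv2.resize(img,None,fx=k,fy=k,interpolation=cv2.INTER_CUBIC)
    cv2.imwrite(f"pics/{name}.png",img[:,:,::-1])
E
python3 - <<'E'
from h import *
c=robot.camera("top");save("t_rack",c["pixels"],(240,180,410,290),4.6);save("t_plate",c["pixels"],(425,195,535,360),3.6)
save("t_tray",c["pixels"],(135,175,225,335),3.6)
c=robot.camera("side");save("s_rack",c["pixels"],(230,190,410,340),4)
E
```

```text
(no output)
```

View pics/t_rack.png

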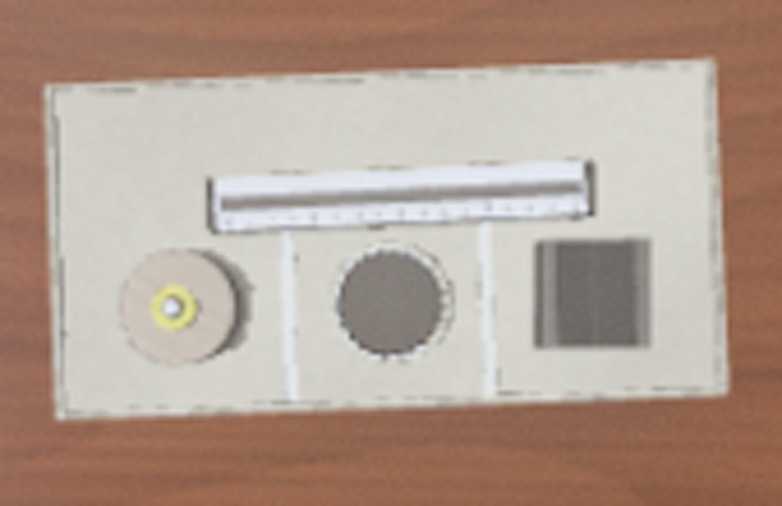

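View pics/t_plate.png

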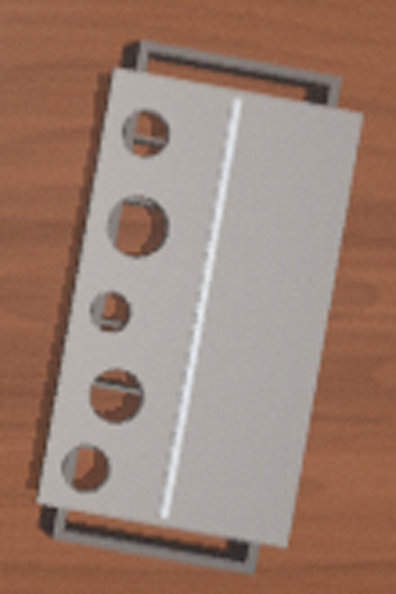

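View pics/s_rack.png

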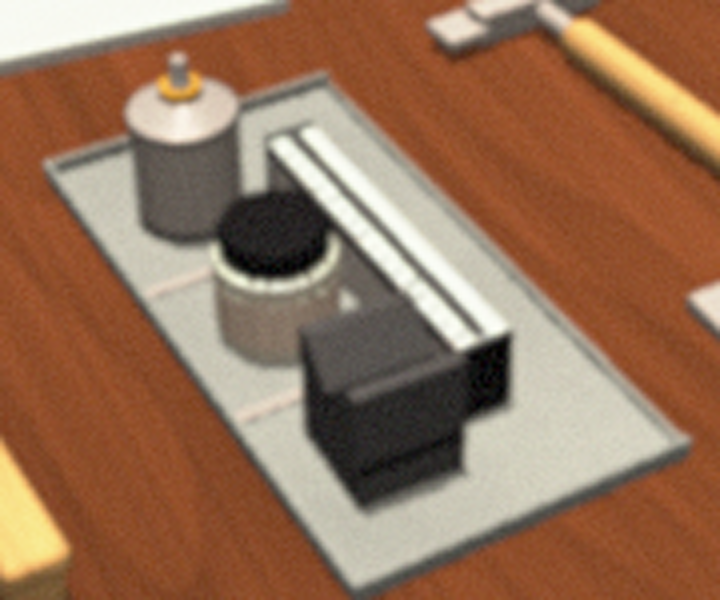

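The crop confirms the steel can in the rack's left bay, with its spout at crop (172,307). The jar lid is at (390,302), the V-block at (593,294), and the guide runs from (208,180) to (594,216). The chalk line goes from plate crop (237,100) to (164,517), with the holes on its left. Next I'll turn these pixels into positions.

Run:
```python
from h import *
np.set_printoptions(precision=4,suppress=True)
c=robot.camera("top");s=robot.camera("side")
def r(x,y,z): return onz(c,240+(x+.5)/4.6-.5,180+(y+.5)/4.6-.5,z)
def p(x,y,z): return onz(c,425+(x+.5)/3.6-.5,195+(y+.5)/3.6-.5,z)
def sp(x,y): return (230+(x+.5)/4-.5,190+(y+.5)/4-.5)
print("can tip",r(172,307,.091),"rim",r(178,307,.063))
print("jar",r(390,302,.063)); print("vb",r(593,294,.063),r(535,240,.063)-r(650,240,.063))
g=[r(208,180,.043),r(594,162,.043),r(594,216,.043),r(212,232,.043)]
print("guide",np.mean(g,0),(g[0]-g[1]),g[3]-g[2])
k=[r(47,87,.006),r(714,60,.006),r(727,393,.01),r(58,418,.01)]
print("rack",np.mean(k,0),k[0]-k[1],k[3]-k[2],k[0]-k[3])
print("yaw guide",[np.degrees(np.arctan2(-(d)[0],d[1])) for d in (g[0]-g[1],g[3]-g[2],k[0]-k[1],k[3]-k[2])])
a,b=p(237,100,.046),p(164,517,.046)
print("chalk",a,b,(a+b)/2,a-b,np.linalg.norm(a-b))
P=[p(115,68,.046),p(362,114,.046),p(287,547,.046),p(38,502,.046)]
print("plate",*P)
# tray (full image pixel)
for q in [(157,187),(214,192),(201,326),(145,321)]: print("tray",onz(c,*q,.01))
# side view checks
print("can tip tri",tri(c,(240+172.5/4.6-.5,180+307.5/4.6-.5),s,sp(179,58)))
print("jar tri",tri(c,(240+390.5/4.6-.5,180+302.5/4.6-.5),s,sp(273,232)))
# side guide top right end corners
for q in [(460,348),(508,328),(312,128),(268,142)]: print("guide side",onz(s,*sp(*q),.043))
```

```text
can tip [0.5405 0.1074 0.091 ] rim [0.5407 0.1075 0.063 ]
jar [0.5447 0.0113 0.063 ]
vb [ 0.5499 -0.0807  0.063 ] [-0.0009  0.0521  0.    ]
guide [0.5932 0.0068 0.043 ] [-0.0114  0.1786  0.    ] [-0.0104  0.1766  0.    ]
rack [0.5751 0.0143 0.008 ] [-0.0182  0.32    0.    ] [-0.0178  0.3185  0.    ] [ 0.1587  0.0093 -0.004 ]
yaw guide [np.float64(3.6407434511633467), np.float64(3.3863640059683435), np.float64(3.252237556468976), np.float64(3.1909742511664576)]
chalk [ 0.5994 -0.3406  0.046 ] [ 0.3534 -0.3005  0.046 ] [ 0.4764 -0.3205  0.046 ] [ 0.246  -0.0401  0.    ] 0.24921148245251898
plate [ 0.617 -0.268  0.046] [ 0.5925 -0.4151  0.046 ] [ 0.3368 -0.3736  0.046 ] [ 0.3611 -0.2261  0.046 ]
tray [0.6678 0.3862 0.01  ]
tray [0.6583 0.2579 0.01  ]
tray [0.3624 0.2802 0.01  ]
tray [0.3702 0.4058 0.01  ]
can tip tri (array([0.541 , 0.1072, 0.0913]), np.float64(0.0009374366390462267))
jar tri (array([0.5446, 0.0114, 0.0555]), np.float64(0.00022744995345375796))
guide side [ 0.5879 -0.0802  0.043 ]
guide side [ 0.6116 -0.0783  0.043 ]
guide side [0.5995 0.0913 0.043 ]
guide side [0.5761 0.0905 0.043 ]
```

View pics/t_tray.png

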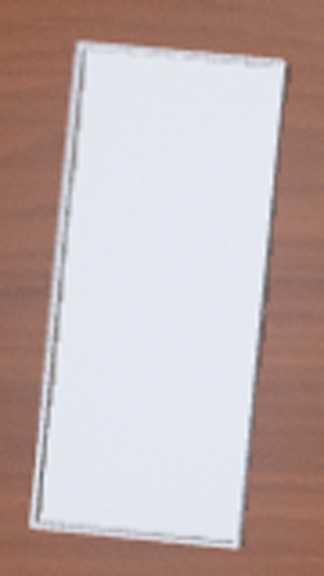

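```bash
cat >> h.py <<'E'
def goal(x,y,z,psi,verbose=True):
    o=robot.get_obs(); R0=R.from_quat(o["tool_rot"]); p=np.array(o["position"])
    a=np.radians(psi); Y=np.array([-np.sin(a),np.cos(a),0]);Z=np.array([0,0,-1.]);X=np.cross(Y,Z)
    Rd=R.from_matrix(np.stack([X,Y,Z],1))
    t=R0.inv().apply(np.array([x,y,z])-p)*1000
    rv=np.degrees((R0.inv()*Rd).as_rotvec())
    print("goal",(x,y,z,psi),"shift",np.round(t,1),"rot",np.round(rv,2))
def st():
    o=robot.get_obs(); Rm=R.from_quat(o["tool_rot"]).as_matrix()
    print("t %.2f"%o["time"],"pos",np.round(np.array(o["position"])*1000,1),"psi %.2f"%np.degrees(np.arctan2(-Rm[0,1],Rm[1,1])),"tilt %.2f"%np.degrees(np.arccos(-Rm[2,2])),"F",np.round(o["ft_force"],1),"w %.1f"%(o["grip_width"]*1000),"q",np.round(o["q"],2))
E
python3 - <<'E'
from h import *
st();goal(.5406,.1075,.2,3.2)
E
```

```text
t 0.35 pos [259.2 568.5 222.3] psi -24.51 tilt 0.03 F [-0.3  0.3 -0.1] w 87.1 q [ 0.96  0.53  1.43 -0.    1.18 -0.18]
goal (0.5406, 0.1075, 0.2, 3.2) shift [-447.4 -302.7   22.4] rot [-3.000e-02 -1.000e-02 -2.771e+01]
```

Emit:
carry_out([
  [-25,-17,0,0,0,-3,1],
  [-75,-51,2,0,0,-8,1],
  [-130,-88,6,0,0,-13,1],
  [-185,-125,10,0,0,-18,1],
  [-240,-162,14,0,0,-23,1],
  [-295,-200,17,0,0,-27.7,1],
  [-350,-237,20,0,0,-27.7,1],
  [-400,-271,22,0,0,-27.7,1],
], force=40)

```text
time: 1.35
position: [0.5024, 0.1695, 0.2012]
tool_rot: [-0.028, 1.0, -0.0, 0.0]
ft_force: [0.2, 0.9, 0.6]
grip_width: 0.0866
```

Run:
```python
from h import *
st();goal(.5406,.1075,.2,3.2)
```

```text
t 1.35 pos [502.4 169.5 201.2] psi 3.18 tilt 0.03 F [0.2 0.9 0.6] w 86.6 q [ 0.11  0.43  1.69 -0.    1.02 -1.51]
goal (0.5406, 0.1075, 0.2, 3.2) shift [-34.7 -64.1   1.2] rot [-0.01  0.03 -0.02]
```

Emit:
carry_out([
  [-17,-32,0,0,0,0,1],
  [-31,-57,1,0,0,0,1],
  [-34.7,-64.1,1,0,0,0,1],
  [-34.7,-64.1,1,0,0,0,1],
])

```text
time: 1.85
position: [0.5403, 0.1077, 0.2001]
tool_rot: [-0.027, 1.0, 0.0, -0.0]
ft_force: [-0.6, 0.7, 0.2]
grip_width: 0.0867
```

Run:
```python
from h import *
st();goal(.5406,.1075,.03,3.2)
w=robot.camera("wrist");save("w1",w["pixels"])
print(proj(w,(.5406,.1075,.091)),proj(w,(.5447,.0113,.063)),proj(w,(.5499,-.0807,.063)),proj(w,(.5932,.0068,.043)))
```

```text
t 1.85 pos [540.3 107.7 200.1] psi 3.14 tilt 0.02 F [-0.6  0.7  0.2] w 86.7 q [-0.01  0.46  1.64  0.    1.04 -1.63]
goal (0.5406, 0.1075, 0.03, 3.2) shift [ -0.3  -0.3 170.1] rot [ 0.02 -0.01 -0.06]
[317.31604203 236.14433902] [206.59324478 225.64252668] [102.53723355 225.91697232] [209.912527   268.64603862]
```

View pics/w1.png

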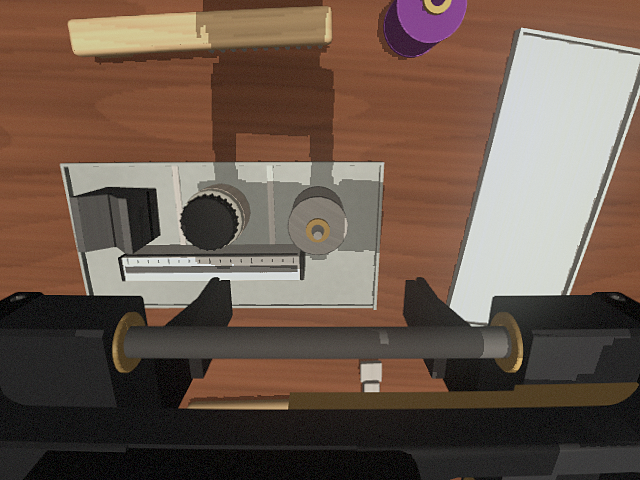

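The wrist view shows the steel can's spout at (318,235), against a prediction of (317,236), so the can's position is confirmed. I'll refine the jar, V-block and guide by contour.

Run:
```python
from h import *
np.set_printoptions(precision=4,suppress=True)
w=robot.camera("wrist");g=cv2.cvtColor(w["pixels"],cv2.COLOR_RGB2GRAY)
def blobs(c,box,lo,hi,z,scale=4):
    g=cv2.cvtColor(c["pixels"],cv2.COLOR_RGB2GRAY)[box[1]:box[3],box[0]:box[2]]
    g=cv2.resize(g,None,fx=scale,fy=scale,interpolation=cv2.INTER_CUBIC)
    m=cv2.inRange(g,lo,hi)
    cs,_=cv2.findContours(m,cv2.RETR_EXTERNAL,cv2.CHAIN_APPROX_NONE)
    for q in sorted(cs,key=cv2.contourArea)[::-1][:2]:
        (x,y),(a,b),an=cv2.minAreaRect(q); 
        u=[box[0]+(x+.5)/scale-.5,box[1]+(y+.5)/scale-.5]
        (ex,ey),r=cv2.minEnclosingCircle(q); e=[box[0]+(ex+.5)/scale-.5,box[1]+(ey+.5)/scale-.5]
        print(np.round(u,1),"size",round(a/scale,1),round(b/scale,1),round(an,1),onz(c,*u,z)[:2],"circ",onz(c,*e,z)[:2],round(r/scale,1))
print("jar wrist");blobs(w,(174,185,250,252),0,40,.061)
save("w1c",w["pixels"],(60,170,320,300),3)
g0=cv2.imread("pics/top0.png")[:,:,::-1]; t=robot.camera("top"); t["pixels"]=np.ascontiguousarray(g0)
print("jar top");blobs(t,(305,228,345,262),0,135,.063)
print("vb top");blobs(t,(352,226,388,262),0,130,.063)
print("guide top light");blobs(t,(283,212,372,232),215,255,.043)
```

```text
jar wrist
[209.7 222.3] size 55.4 55.8 0.7 [0.5417 0.0141] circ [0.5413 0.0131] 28.9
[180.6 219.4] size 1.6 5.8 14.9 [ 0.5405 -0.0113] circ [ 0.5406 -0.0111] 2.9
jar top
[324.4 245.9] size 22.0 22.0 90.0 [0.5434 0.0113] circ [0.5438 0.0116] 11.3
vb top
[369.2 243.4] size 22.5 18.2 90.0 [ 0.5502 -0.0822] circ [ 0.5502 -0.0824] 13.9
[356.9 243.6] size 22.0 1.5 90.0 [ 0.5493 -0.0564] circ [ 0.5493 -0.0567] 11.0
guide top light
[326.2 217.9] size 4.6 79.4 87.3 [0.6031 0.0086] circ [0.6023 0.0085] 39.7
[327.  225.8] size 3.5 79.8 87.3 [0.5863 0.0067] circ [0.5856 0.0066] 39.9
```

View pics/w1c.png

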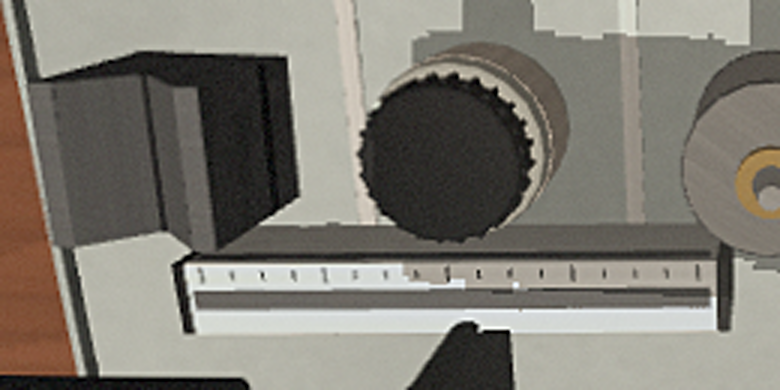

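Emit:
carry_out([
  [0,0,15,0,0,0,0.65],
  [0,0,45,0,0,0,0.65],
  [0,0,80,0,0,0,0.65],
  [0,0,115,0,0,0,0.65],
  [0,0,145,0,0,0,0.65],
  [0,0,164,0,0,0,0.65],
  [0,0,171,0,0,0,0.65],
  [0,0,171,0,0,0,0.65],
])

```text
time: 3.0
position: [0.5391, 0.1091, 0.0287]
tool_rot: [-0.029, 1.0, 0.0, -0.001]
ft_force: [-0.2, 0.9, 0.7]
grip_width: 0.0718
```

Run:
```python
from h import *
st();w=robot.camera("wrist");save("w2",w["pixels"])
```

```text
t 3.00 pos [539.1 109.1  28.7] psi 3.30 tilt 0.09 F [-0.2  0.9  0.7] w 71.8 q [-0.    0.73  1.76  0.    0.66 -1.63]
```

View pics/w2.png

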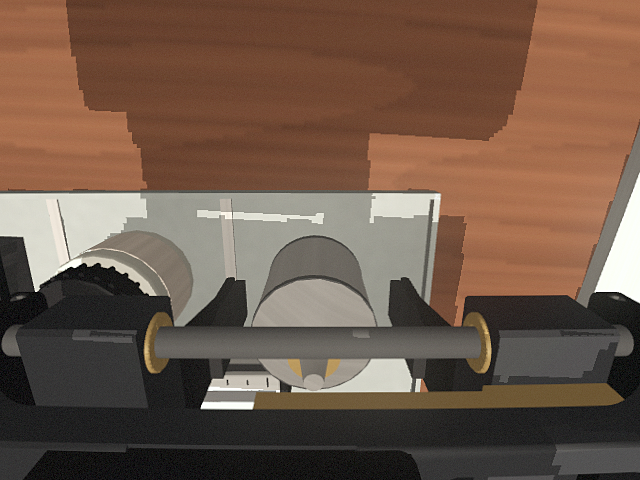

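Emit:
carry_out([
  [-1.5,-1.3,0,0,0,0,0.65],
  [-1.5,-1.3,0,0,0,0,0.65],
  [-1.5,-1.3,0,0,0,0,-1],
  [-1.5,-1.3,0,0,0,0,-1],
  [-1.5,-1.3,0,0,0,0,-1],
  [-1.5,-1.3,0,0,0,0,-1],
], force=40)

```text
time: 3.8
position: [0.5413, 0.1078, 0.0295]
tool_rot: [-0.029, 1.0, 0.0, 0.0]
ft_force: [-0.6, -0.2, 1.1]
grip_width: 0.0507
```

Run:
```python
from h import *
st()
for i in range(3):
  robot.camera("wrist");st()
```

```text
t 3.80 pos [541.3 107.8  29.5] psi 3.29 tilt 0.01 F [-0.6 -0.2  1.1] w 50.7 q [-0.01  0.73  1.75  0.    0.66 -1.63]
t 3.85 pos [541.2 107.8  29.4] psi 3.29 tilt 0.02 F [ 0.2 -0.5  1.3] w 50.6 q [-0.01  0.73  1.75  0.    0.66 -1.63]
t 3.90 pos [541.3 107.8  29.4] psi 3.29 tilt 0.01 F [-0.6  0.4  2.2] w 50.5 q [-0.01  0.73  1.75  0.    0.66 -1.63]
t 3.95 pos [541.2 107.8  29.4] psi 3.29 tilt 0.01 F [-1.3 -0.2  2.2] w 50.7 q [-0.01  0.73  1.75  0.    0.66 -1.63]
```

Emit:
carry_out([
  [0,0,-12,0,0,0,-1],
  [0,0,-40,0,0,0,-1],
  [0,0,-75,0,0,0,-1],
  [-4,9,-100,0,0,0,-1],
  [-16,43,-108,0,0,2,-1],
  [-33,88,-110,0,0,4,-1],
  [-51,135,-110,0,0,6,-1],
  [-67,178,-110,0,0,7.4,-1],
])

```text
time: 4.95
position: [0.598, 0.2909, 0.1401]
tool_rot: [0.036, 0.999, 0.0, 0.0]
ft_force: [0.9, -0.2, -0.9]
grip_width: 0.0508
```

Run:
```python
from h import *
st();goal(.609,.326,.031,-4.1)
```

```text
t 4.95 pos [598.  290.9 140.1] psi -4.14 tilt 0.02 F [ 0.9 -0.2 -0.9] w 50.8 q [ 0.28  0.67  1.4   0.    1.07 -1.21]
goal (0.609, 0.326, 0.031, -4.1) shift [ -8.4  35.8 109.1] rot [ 0.01  0.01 -0.04]
```

Emit:
carry_out([
  [-7,29,8,0,0,0,-1],
  [-8.4,35.8,30,0,0,0,-1],
  [-8.4,35.8,60,0,0,0,-1],
  [-8.4,35.8,85,0,0,0,-1],
  [-8.4,35.8,100,0,0,0,-1],
  [-8.4,35.8,107,0,0,0,-1],
  [-8.4,35.8,109,0,0,0,-1],
  [-8.4,35.8,109,0,0,0,-1],
])

```text
time: 5.95
position: [0.6097, 0.326, 0.0319]
tool_rot: [0.036, 0.999, 0.0, 0.001]
ft_force: [0.1, 0.4, -1.0]
grip_width: 0.0504
```

Run:
```python
from h import *
st()
```

```text
t 5.95 pos [609.7 326.   31.9] psi -4.15 tilt 0.10 F [ 0.1  0.4 -1. ] w 50.4 q [ 0.33  0.84  1.38  0.    0.92 -1.17]
```

Emit:
carry_out([
  [0,0,1.5,0,0,0,-1],
  [0,0,2,0,0,0,-1],
  [0,0,2,0,0,0,-1],
  [0,0,2,0,0,0,0.65],
  [0,0,2,0,0,0,0.65],
  [0,0,2,0,0,0,0.65],
])

```text
time: 6.7
position: [0.6099, 0.3261, 0.0301]
tool_rot: [0.036, 0.999, 0.0, 0.001]
ft_force: [-0.9, 0.4, 0.5]
grip_width: 0.069
```

Run:
```python
from h import *
st();goal(.543,.012,.15,3.2)
```

```text
t 6.70 pos [609.9 326.1  30.1] psi -4.15 tilt 0.13 F [-0.9  0.4  0.5] w 69.0 q [ 0.33  0.85  1.38  0.    0.92 -1.17]
goal (0.543, 0.012, 0.15, 3.2) shift [  43.7 -318.  -120.3] rot [ 0.05  0.12 -7.35]
```

Emit:
carry_out([
  [0,0,-15,0,0,0,0.65],
  [0,0,-50,0,0,0,0.65],
  [0,0,-90,0,0,0,0.65],
  [2,-15,-115,0,0,0,0.65],
  [8,-58,-120,0,0,-2,0.65],
  [15,-110,-120,0,0,-4,0.65],
  [23,-168,-120,0,0,-6,0.65],
  [31,-226,-120,0,0,-7.3,0.65],
])

```text
time: 7.7
position: [0.5624, 0.1014, 0.1513]
tool_rot: [-0.028, 1.0, 0.0, 0.002]
ft_force: [0.4, 0.1, 0.4]
grip_width: 0.072
```

Run:
```python
from h import *
st();goal(.543,.012,.022,3.2);t=robot.camera("top");save("t3",t["pixels"])
```

```text
t 7.70 pos [562.4 101.4 151.3] psi 3.24 tilt 0.27 F [0.4 0.1 0.4] w 72.0 q [-0.02  0.55  1.64  0.    0.95 -1.65]
goal (0.543, 0.012, 0.022, 3.2) shift [ 25.1 -88.2 129.1] rot [0.02 0.27 0.04]
```

View pics/t3.png

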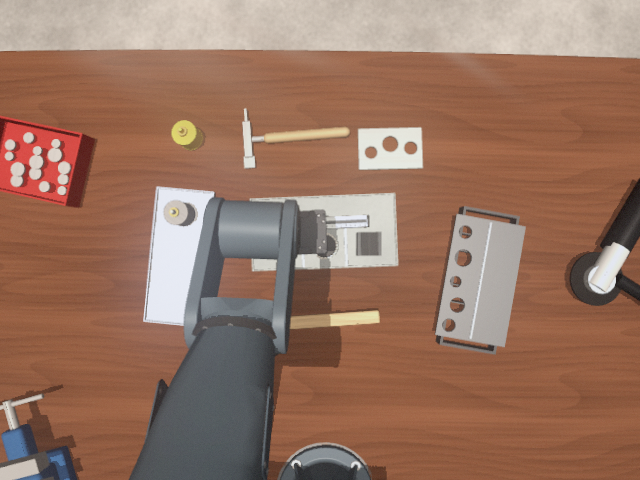

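The can stands upright in the tray at (176,212). Next is the jar.

Emit:
carry_out([
  [12,-45,0,0,0,0,0.78],
  [23,-80,5,0,0.2,0,0.78],
  [25,-88,30,0,0.2,0,0.78],
  [25,-88.2,65,0,0.2,0,0.78],
  [25,-88.2,100,0,0.2,0,0.78],
  [25,-88.2,124,0,0.2,0,0.78],
  [25,-88.2,133,0,0.2,0,0.78],
  [25,-88.2,133,0,0.2,0,0.78],
])

```text
time: 8.75
position: [0.5405, 0.0049, 0.0185]
tool_rot: [-0.027, 1.0, -0.002, -0.001]
ft_force: [0.1, -0.7, 0.2]
grip_width: 0.0771
```

Run:
```python
from h import *
w=robot.camera("wrist");save("w4",w["pixels"]);st();goal(.543,.012,.018,3.2)
```

```text
t 8.80 pos [540.9   4.8  19. ] psi 3.08 tilt 0.28 F [ 0.3 -0.6  0.6] w 77.6 q [-0.2   0.74  1.78 -0.01  0.62 -1.81]
goal (0.543, 0.012, 0.018, 3.2) shift [-2.5  7.1  1. ] rot [-0.26 -0.12 -0.12]
```

View pics/w4.png

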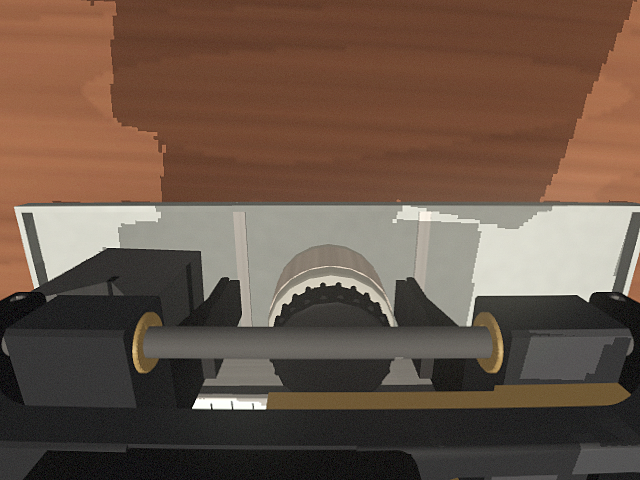

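Emit:
carry_out([
  [-2.5,5,1,0,0,0,0.78],
  [-2.5,7.1,1,0,0,0,0.78],
  [-2.5,7.1,1,0,0,0,0.78],
  [-2.5,7.1,1,0,0,0,0.78],
])

```text
time: 9.3
position: [0.543, 0.0121, 0.0182]
tool_rot: [-0.027, 1.0, -0.002, -0.001]
ft_force: [-0.3, 0.4, 0.3]
grip_width: 0.0773
```

Run:
```python
from h import *
w=robot.camera("wrist");save("w5",w["pixels"]);st();goal(.543,.012,.018,3.2)
```

```text
t 9.35 pos [543.   12.1  18.1] psi 3.08 tilt 0.28 F [-0.3 -0.3  0.8] w 77.6 q [-0.18  0.74  1.78 -0.01  0.62 -1.8 ]
goal (0.543, 0.012, 0.018, 3.2) shift [-0.  -0.1  0.1] rot [-0.26 -0.11 -0.12]
```

View pics/w5.png

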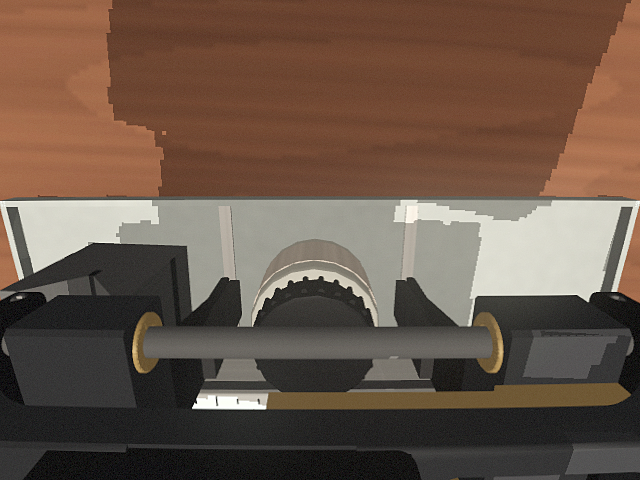

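Emit:
carry_out([
  [0,-0.7,0,-0.26,-0.1,-0.1,0.78],
  [0,-0.7,0,-0.26,-0.1,-0.1,0.78],
  [0,-0.7,0,-0.26,-0.1,-0.1,-1],
  [0,-0.7,0,-0.26,-0.1,-0.1,-1],
  [0,-0.7,0,-0.26,-0.1,-0.1,-1],
  [0,-0.7,0,-0.26,-0.1,-0.1,-1],
], force=40)

```text
time: 10.1
position: [0.543, 0.0113, 0.0181]
tool_rot: [-0.028, 1.0, -0.0, -0.0]
ft_force: [0.5, -0.1, 0.5]
grip_width: 0.0554
```

Run:
```python
from h import *
st();goal(.5147,.3325,.13,-4.1)
```

```text
t 10.10 pos [543.   11.3  18.1] psi 3.18 tilt 0.01 F [ 0.5 -0.1  0.5] w 55.4 q [-0.18  0.74  1.78 -0.    0.62 -1.81]
goal (0.5147, 0.3325, 0.13, -4.1) shift [  10.4  322.3 -111.9] rot [-0.   -0.01  7.28]
```

Emit:
carry_out([
  [0,0,-12,0,0,0,-1],
  [0,0,-40,0,0,0,-1],
  [0,0,-75,0,0,0,-1],
  [0,12,-100,0,0,1,-1],
  [2,50,-110,0,0,3,-1],
  [4,100,-112,0,0,5,-1],
  [6,155,-112,0,0,7.3,-1],
  [7,210,-112,0,0,7.3,-1],
])

```text
time: 11.1
position: [0.5236, 0.2221, 0.1306]
tool_rot: [0.036, 0.999, -0.0, -0.0]
ft_force: [1.2, -0.3, -3.1]
grip_width: 0.055
```

Run:
```python
from h import *
st();goal(.5147,.3325,.0185,-4.1)
```

```text
t 11.10 pos [523.6 222.1 130.6] psi -4.16 tilt 0.02 F [ 1.2 -0.3 -3.1] w 55.0 q [ 0.2   0.58  1.66  0.    0.91 -1.29]
goal (0.5147, 0.3325, 0.0185, -4.1) shift [ 16.9 109.5 112.1] rot [-0.   -0.02 -0.06]
```

Emit:
carry_out([
  [6,45,0,0,0,0,-1],
  [12,82,4,0,0,0,-1],
  [16,104,18,0,0,0,-1],
  [17,109,45,0,0,0,-1],
  [17,109,75,0,0,0,-1],
  [17,109,98,0,0,0,-1],
  [17,109,108,0,0,0,-1],
  [17,109,111,0,0,0,-1],
])

```text
time: 12.1
position: [0.5143, 0.3314, 0.0189]
tool_rot: [0.037, 0.999, -0.0, -0.001]
ft_force: [0.2, -0.1, -2.9]
grip_width: 0.0551
```

Run:
```python
from h import *
st();goal(.5147,.3325,.0185,-4.1)
```

```text
t 12.10 pos [514.3 331.4  18.9] psi -4.19 tilt 0.11 F [ 0.2 -0.1 -2.9] w 55.1 q [ 0.39  0.79  1.6  -0.    0.75 -1.11]
goal (0.5147, 0.3325, 0.0185, -4.1) shift [-0.4  1.1  0.4] rot [-0.05 -0.1  -0.09]
```

Emit:
carry_out([
  [0,0,0.8,0,0,0,-1],
  [0,0,0.8,0,0,0,-1],
  [0,0,0.8,0,0,0,0.7],
  [0,0,0.8,0,0,0,0.7],
  [0,0,0.8,0,0,0,0.7],
  [0,0,-10,0,0,0,0.7],
  [0,0,-45,0,0,0,0.7],
  [0,0,-95,0,0,0,0.7],
])

```text
time: 13.1
position: [0.5135, 0.3311, 0.1142]
tool_rot: [0.037, 0.999, -0.001, -0.002]
ft_force: [1.0, 0.2, 0.4]
grip_width: 0.0739
```

Run:
```python
from h import *
st();goal(.550,-.081,.15,3.2)
```

```text
t 13.10 pos [513.5 331.1 114.2] psi -4.19 tilt 0.28 F [1.  0.2 0.4] w 73.9 q [ 0.39  0.65  1.56 -0.    0.94 -1.11]
goal (0.55, -0.081, 0.15, 3.2) shift [ -66.4 -408.4  -35.1] rot [-0.11 -0.26 -7.39]
```

Emit:
carry_out([
  [-5,-30,-25,0,0,-1,0.65],
  [-14,-85,-35,0,-0.2,-3,0.65],
  [-23,-143,-35,0,-0.2,-5,0.65],
  [-33,-201,-35,0,-0.2,-7.4,0.65],
  [-42,-259,-35,0,-0.2,-7.4,0.65],
  [-51,-315,-35,0,-0.2,-7.4,0.65],
  [-60,-366,-35,0,-0.2,-7.4,0.65],
  [-65,-402,-35,0,-0.2,-7.4,0.65],
])

```text
time: 14.1
position: [0.5496, -0.0771, 0.1508]
tool_rot: [-0.027, 1.0, -0.001, 0.0]
ft_force: [0.3, 0.1, 0.2]
grip_width: 0.0717
```

Emit:
carry_out([
  [0,0,0,0,0,0,0.65],
  [0,0,0,0,0,0,0.65],
])

```text
time: 14.35
position: [0.5493, -0.0767, 0.1512]
tool_rot: [-0.027, 1.0, -0.001, 0.0]
ft_force: [0.4, 0.3, -0.3]
grip_width: 0.0719
```

Run:
```python
from h import *
w=robot.camera("wrist");save("w6",w["pixels"]);st();goal(.550,-.081,.025,3.2)
print(proj(w,(.550,-.081,.063)))
```

```text
t 14.40 pos [549.2 -76.1 151.1] psi 3.14 tilt 0.13 F [ 0.6 -0.1 -0.8] w 71.9 q [-0.34  0.53  1.68 -0.    0.93 -1.96]
goal (0.55, -0.081, 0.025, 3.2) shift [ -0.4  -4.6 126.1] rot [-0.13  0.02 -0.06]
[312.09318256 244.33355758]
```

View pics/w6.png

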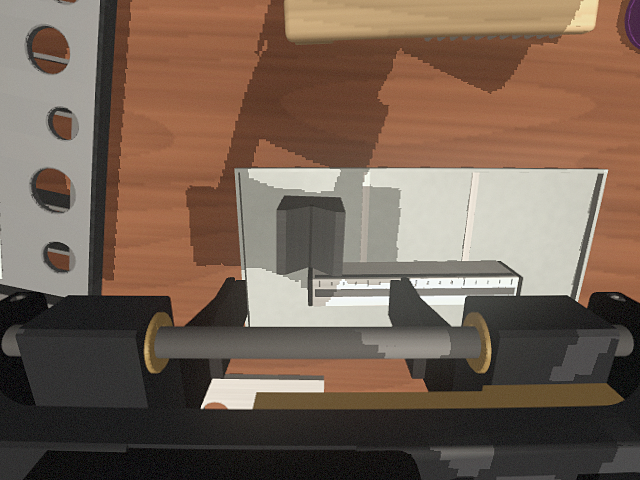

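Emit:
carry_out([
  [0,-4,10,0,0,0,0.65],
  [-0.4,-4.8,35,0,0,0,0.65],
  [-0.4,-4.8,70,0,0,0,0.65],
  [-0.4,-4.8,105,0,0,0,0.65],
  [-0.4,-4.8,127,0,0,0,0.65],
  [-0.4,-4.8,135,0,0,0,0.65],
  [-0.4,-4.8,136,0,0,0,0.65],
  [-0.4,-4.8,136,0,0,0,0.65],
])

```text
time: 15.4
position: [0.5506, -0.0811, 0.0158]
tool_rot: [-0.028, 1.0, -0.001, 0.001]
ft_force: [-0.6, 0.2, 1.3]
grip_width: 0.0716
```

Run:
```python
from h import *
w=robot.camera("wrist");save("w7",w["pixels"]);st();goal(.550,-.081,.015,3.2)
```

```text
t 15.45 pos [550.6 -81.3  16. ] psi 3.16 tilt 0.21 F [ 0.2 -0.7  0.1] w 71.9 q [-0.35  0.75  1.75 -0.    0.64 -1.97]
goal (0.55, -0.081, 0.015, 3.2) shift [0.6 0.3 1. ] rot [-0.17  0.12 -0.04]
```

View pics/w7.png

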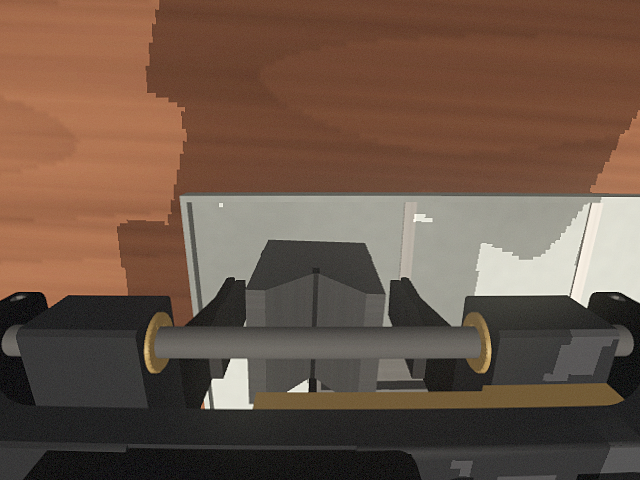

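The V-block lies between the fingers, its edges at columns 246 and 385, so it is centred. Closing on it.

Emit:
carry_out([
  [0,-0.2,0.5,-0.17,0.1,0,0.65],
  [0,-0.2,0.5,-0.17,0.1,0,-1],
  [0,-0.2,0.5,-0.17,0.1,0,-1],
  [0,-0.2,0.5,-0.17,0.1,0,-1],
  [0,-0.2,0.5,-0.17,0.1,0,-1],
  [0,-0.2,0.5,-0.17,0.1,0,-1],
], force=58)

```text
time: 16.2
position: [0.551, -0.0819, 0.0157]
tool_rot: [-0.028, 1.0, -0.0, 0.001]
ft_force: [0.6, -1.8, 0.9]
grip_width: 0.0499
```

Run:
```python
from h import *
st();goal(.42,.339,.14,-4.1)
```

```text
t 16.20 pos [551.  -81.9  15.7] psi 3.17 tilt 0.07 F [ 0.6 -1.8  0.9] w 49.9 q [-0.35  0.75  1.75 -0.    0.64 -1.97]
goal (0.42, 0.339, 0.14, -4.1) shift [ 107.4  427.4 -124.7] rot [-0.03  0.06  7.27]
```

Emit:
carry_out([
  [0,0,-8,0,0,0,-1],
  [0,0,-28,0,0,0,-1],
  [0,0,-58,0,0,0,-1],
  [1,5,-88,0,0,0,-1],
  [5,22,-110,0,0,1,-1],
  [13,53,-120,0,0,3,-1],
  [23,93,-124,0,0,5,-1],
  [34,137,-125,0,0,7.2,-1],
])

```text
time: 17.2
position: [0.5076, 0.0544, 0.1401]
tool_rot: [0.036, 0.999, 0.0, -0.001]
ft_force: [0.7, 0.6, -7.3]
grip_width: 0.0498
```

Run:
```python
from h import *
st();goal(.42,.339,.14,-4.1)
```

```text
t 17.20 pos [507.6  54.4 140.1] psi -4.17 tilt 0.08 F [ 0.7  0.6 -7.3] w 49.8 q [-0.11  0.5   1.8   0.    0.85 -1.61]
goal (0.42, 0.339, 0.14, -4.1) shift [108.  277.5   0.3] rot [ 0.01 -0.08 -0.07]
```

Emit:
carry_out([
  [17,44,0,0,0,0,-1],
  [36,92,0,0,0,0,-1],
  [54,140,0,0,0,0,-1],
  [72,186,0,0,0,0,-1],
  [88,227,0,0,0,0,-1],
  [100,257,0,0,0,0,-1],
  [106,273,0,0,0,0,-1],
  [108,277.5,3,0,0,0,-1],
])

```text
time: 18.2
position: [0.4192, 0.3393, 0.1368]
tool_rot: [0.036, 0.999, -0.0, -0.001]
ft_force: [0.8, -0.5, -7.8]
grip_width: 0.0498
```

Emit:
carry_out([
  [0,0,10,0,0,0,-1],
  [0,0,30,0,0,0,-1],
  [0,0,58,0,0,0,-1],
  [0,0,85,0,0,0,-1],
  [0,0,105,0,0,0,-1],
  [0,0,114,0,0,0,-1],
  [0,0,118,0,0,0,-1],
  [0,0,119,0,0,0,-1],
])

```text
time: 19.2
position: [0.4194, 0.3391, 0.018]
tool_rot: [0.036, 0.999, -0.0, -0.001]
ft_force: [0.5, -0.0, -8.2]
grip_width: 0.0497
```

Run:
```python
from h import *
st();goal(.42,.339,.0157,-4.1)
```

```text
t 19.20 pos [419.4 339.1  18. ] psi -4.11 tilt 0.10 F [ 0.5 -0.  -8.2] w 49.7 q [ 0.47  0.74  1.79  0.    0.62 -1.03]
goal (0.42, 0.339, 0.0157, -4.1) shift [-0.6 -0.1  2.3] rot [-0.03 -0.1  -0.01]
```

Emit:
carry_out([
  [0,0,1.5,0,0,0,-1],
  [0,0,2.4,0,0,0,-1],
  [0,0,2.5,0,0,0,-1],
  [0,0,2.5,0,0,0,0.65],
  [0,0,2.5,0,0,0,0.65],
  [0,0,2.5,0,0,0,0.65],
  [0,0,-8,0,0,0,0.65],
  [0,0,-40,0,0,0,0.65],
])

```text
time: 20.2
position: [0.4186, 0.3386, 0.0579]
tool_rot: [0.036, 0.999, -0.001, -0.002]
ft_force: [0.8, 0.6, -0.1]
grip_width: 0.0716
```

Run:
```python
from h import *
w=robot.camera("wrist");save("w8",w["pixels"]);st();goal(.5935,.0065,.15,-86.5)
```

```text
t 20.25 pos [421.1 340.1  62.3] psi -4.10 tilt 0.20 F [0.4 0.8 2.6] w 71.9 q [ 0.47  0.66  1.77  0.    0.71 -1.03]
goal (0.5935, 0.0065, 0.15, -86.5) shift [-196.  -320.2  -87.9] rot [2.20e-01 4.00e-02 8.24e+01]
```

View pics/w8.png

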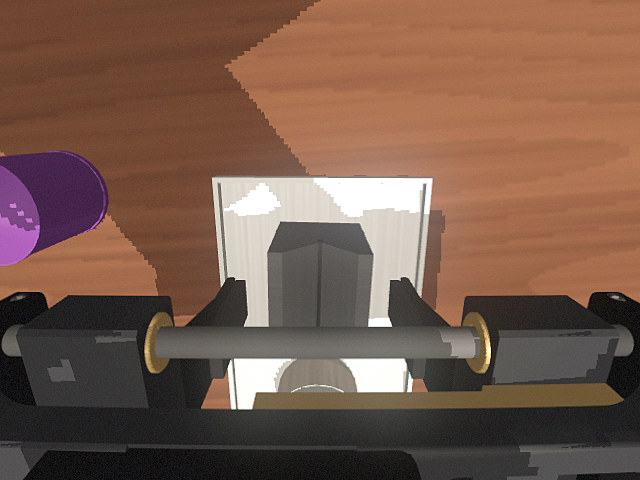

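Emit:
carry_out([
  [0,0,-30,0,0,4,0.65],
  [0,0,-70,0,0,13,0.65],
  [-10,-16,-92,0,0,23,0.65],
  [-30,-49,-98,0,0,33,0.3],
  [-55,-90,-98,0,0,43,0.3],
  [-83,-136,-98,0,0,53,0.3],
  [-111,-182,-98,0,0,63,0.3],
  [-138,-226,-98,0,0,73,0.3],
])

```text
time: 21.25
position: [0.5431, 0.103, 0.1608]
tool_rot: [0.626, 0.78, 0.002, 0.001]
ft_force: [0.7, 0.2, -0.4]
grip_width: 0.0565
```

Run:
```python
from h import *
st();goal(.5935,.0065,.16,-86.5)
```

```text
t 21.25 pos [543.1 103.  160.8] psi -77.44 tilt 0.26 F [ 0.7  0.2 -0.4] w 56.5 q [-0.02  0.51  1.68  0.    0.95 -0.24]
goal (0.5935, 0.0065, 0.16, -86.5) shift [-105.1   28.2    0.8] rot [ 0.25 -0.09  9.06]
```

Emit:
carry_out([
  [-40,11,0,0,0,5,0.3],
  [-80,22,0,0.2,0,9,0.3],
  [-102,27,0,0.2,0,9,0.3],
  [-105,28,0,0.2,0,9,0.3],
  [-105,28,0,0.2,0,9,0.3],
])

```text
time: 21.88
position: [0.5923, 0.0077, 0.1608]
tool_rot: [0.684, 0.729, 0.001, -0.001]
ft_force: [-0.6, 0.3, -0.0]
grip_width: 0.0565
```

Run:
```python
from h import *
w=robot.camera("wrist");save("w9",w["pixels"]);st();goal(.5935,.0065,.01,-86.5)
print(proj(w,(.5935,.0065,.043)))
```

```text
t 21.93 pos [592.1   8.  160.8] psi -86.35 tilt 0.14 F [ 0.1 -0.2 -0. ] w 56.3 q [-0.18  0.56  1.58  0.    1.01 -0.24]
goal (0.5935, 0.0065, 0.01, -86.5) shift [ -2.    1.3 150.8] rot [-0.04 -0.14  0.15]
[318.41638869 234.56282009]
```

View pics/w9.png

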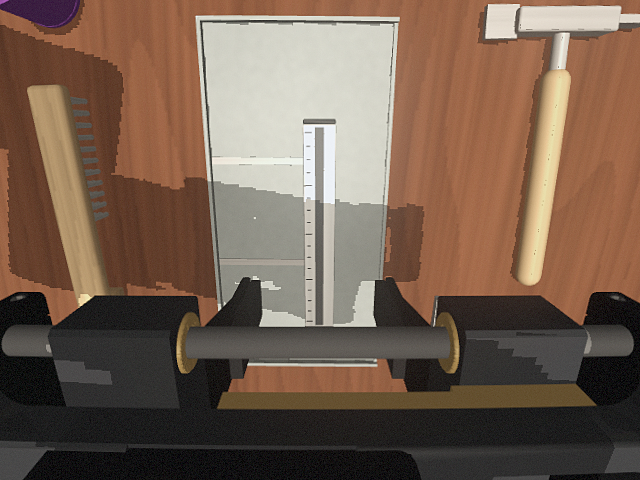

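Emit:
carry_out([
  [-1,1,15,0,0,0,0.3],
  [-2,1.3,45,0,-0.1,0.1,0.3],
  [-2,1.3,80,0,-0.1,0.1,0.3],
  [-2,1.3,115,0,-0.1,0.1,0.3],
  [-2,1.3,138,0,-0.1,0.1,0.3],
  [-2,1.3,147,0,-0.1,0.1,0.3],
  [-2,1.3,150,0,-0.1,0.1,0.3],
  [-2,1.3,150,0,-0.1,0.1,0.3],
])

```text
time: 22.92
position: [0.5939, 0.0066, 0.0113]
tool_rot: [0.685, 0.729, 0.0, 0.0]
ft_force: [0.3, -0.3, -0.7]
grip_width: 0.0569
```

Run:
```python
from h import *
w=robot.camera("wrist");save("w10",w["pixels"]);st();goal(.5935,.0065,.010,-86.5)
```

```text
t 22.98 pos [594.1   6.5  11.6] psi -86.43 tilt 0.06 F [-0.3  0.1  0.3] w 56.4 q [-0.18  0.79  1.65  0.    0.7  -0.24]
goal (0.5935, 0.0065, 0.01, -86.5) shift [ 0.  -0.6  1.6] rot [ 0.06 -0.02  0.07]
```

View pics/w10.png

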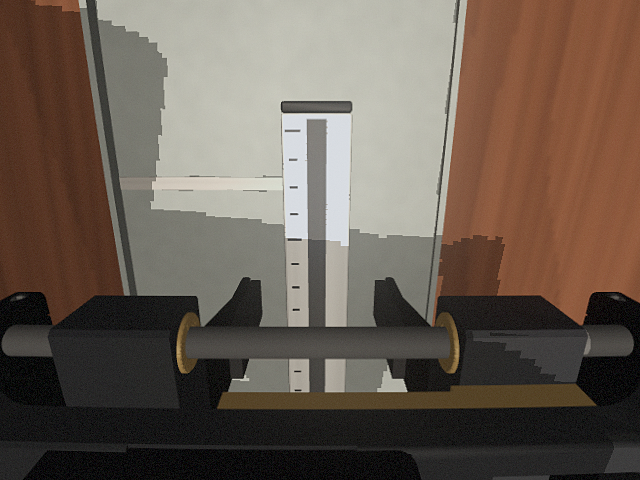

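Guide is centred (columns 282–352, mid 317). I'll close on it and check how far its end lies from the TCP.

Emit:
carry_out([
  [0,-0.3,1,0,0,0,0.3],
  [0,-0.3,1,0,0,0,-1],
  [0,-0.3,1,0,0,0,-1],
  [0,-0.3,1,0,0,0,-1],
  [0,-0.3,1,0,0,0,-1],
  [0,-0.3,1,0,0,0,-1],
], force=50)

```text
time: 23.72
position: [0.5938, 0.0065, 0.0106]
tool_rot: [0.685, 0.729, 0.0, 0.0]
ft_force: [0.3, -0.3, 0.5]
grip_width: 0.0243
```

Run:
```python
from h import *
np.set_printoptions(precision=4,suppress=True)
w=robot.camera("wrist");save("w11",w["pixels"],(240,80,400,180),4)
st()
for u,v in ((281,101),(352,101)): print(onz(w,u,v,.043))
g=cv2.cvtColor(w["pixels"],cv2.COLOR_RGB2GRAY); print(g[90:120,300],g[140,270:365])
```

```text
t 23.77 pos [593.8   6.5  10.6] psi -86.43 tilt 0.05 F [-0.4  0.9  0.6] w 24.3 q [-0.18  0.79  1.65  0.    0.7  -0.24]
[0.5761 0.0953 0.043 ]
[0.6002 0.0968 0.043 ]
[199 197 198 198 198 198 197 198 201 197 111  53  85 102 102 102  99  96
  97  83  67  48 146 215 226 223 221 222 222 224] [198 199 199 200 200 197 197 196 197 198 201 198 125 226 228 221 223 222
 224 223 222 222 222 222 223 222 223 223 221 222 220 223 223 222 223 224
 223 203 119 129 131 134 131 131 132 130 134 133 128 133 132 135 133 131
 130 126 141 199 228 223 221 221 222 222 222 222 223 223 222 222 221 222
 222 223 224 222 222 221 223 222 225 213 174 196 195 196 197 194 195 193
 195 197 193 197 195]
```

View pics/w11.png

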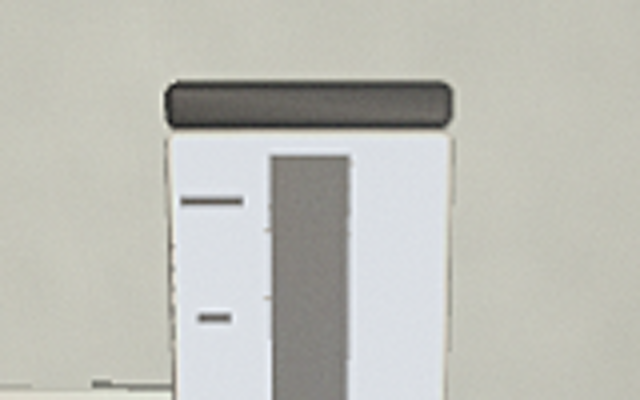

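Run:
```python
from h import *
np.set_printoptions(precision=4,suppress=True)
c=robot.camera("top");im=cv2.imread("pics/top0.png")[:,:,::-1];c["pixels"]=im
x0,y0,k=440,205,4
g=cv2.cvtColor(np.ascontiguousarray(im[205:350,440:520]),cv2.COLOR_RGB2GRAY)
g=cv2.resize(g,None,fx=k,fy=k,interpolation=cv2.INTER_CUBIC)
m=cv2.inRange(g,205,255);cs,_=cv2.findContours(m,cv2.RETR_EXTERNAL,cv2.CHAIN_APPROX_NONE)
q=max(cs,key=cv2.contourArea);(cx,cy),s,a=cv2.minAreaRect(q);b=cv2.boxPoints(((cx,cy),s,a));print(s,a)
f=lambda p:(x0+(p[0]+.5)/k-.5,y0+(p[1]+.5)/k-.5)
W=[onz(c,*f(p),.046) for p in b];print(*W)
mid=onz(c,*f((cx,cy)),.046)
o=sorted(b,key=lambda p:p[1]);A=onz(c,*f((o[0]+o[1])/2),.046);B=onz(c,*f((o[2]+o[3])/2),.046)
print("mid",mid,"len",np.linalg.norm(A-B),"ang",np.degrees(np.arctan2((A-B)[1],(A-B)[0])))
u=(A-B)/np.linalg.norm(A-B);n=np.array([u[1],-u[0],0]);T=mid+.0158*n;print("target",T)
ang=np.degrees(np.arctan2(u[1],u[0]))
goal(T[0],T[1],.15,ang)
for P in [(.617,-.268),(.5925,-.4151),(.3368,-.3736),(.3611,-.2261)]: pass
```

```text
(8.242533683776855, 470.3774108886719) 9.950627326965332
[ 0.354  -0.2986  0.046 ] [ 0.5999 -0.3387  0.046 ] [ 0.5993 -0.3431  0.046 ] [ 0.3533 -0.3029  0.046 ]
mid [ 0.4764 -0.3205  0.046 ] len 0.2492137155535065 ang -9.277077324222152
target [ 0.4739 -0.3361  0.046 ]
goal (np.float64(0.4738666399691071), np.float64(-0.33612189612009696), 0.15, np.float64(-9.277077324222152)) shift [-334.4 -140.9 -139.6] rot [  0.05   0.03 -77.16]
```

Emit:
carry_out([
  [0,0,-8,0,0,0,-1],
  [0,0,-30,0,0,0,-1],
  [0,0,-65,0,0,0,-1],
  [0,0,-100,0,0,-2,-1],
  [-15,-6,-125,0,0,-7,-1],
  [-40,-17,-137,0,0,-15,-1],
  [-75,-32,-140,0,0,-24,-1],
  [-115,-48,-140,0,0,-34,-1],
])

```text
time: 24.82
position: [0.5524, -0.1118, 0.1511]
tool_rot: [0.439, 0.899, 0.0, 0.001]
ft_force: [1.2, -0.1, -3.0]
grip_width: 0.0249
```

Run:
```python
from h import *
st();goal(.4739,-.3361,.15,-9.28)
```

```text
t 24.82 pos [ 552.4 -111.8  151.1] psi -52.04 tilt 0.08 F [ 1.2 -0.1 -3. ] w 24.9 q [-0.4   0.54  1.66  0.    0.94 -1.06]
goal (0.4739, -0.3361, 0.15, -9.28) shift [-128.6 -199.9    1. ] rot [  0.05   0.07 -42.76]
```

Emit:
carry_out([
  [-24,-37,0,0,0,-9,-1],
  [-50,-77,0,0,0,-18,-1],
  [-75,-117,0,0,0,-27,-1],
  [-98,-152,0,0,0,-35,-1],
  [-115,-179,0,0,0,-40,-1],
  [-125,-195,0,0,0,-42.5,-1],
  [-128.5,-200,0,0,0,-42.8,-1],
  [-128.5,-200,0,0,0,-42.8,-1],
])

```text
time: 25.82
position: [0.4736, -0.3357, 0.1509]
tool_rot: [0.081, 0.997, 0.001, 0.001]
ft_force: [-0.3, 0.4, -2.2]
grip_width: 0.0244
```

Run:
```python
from h import *
w=robot.camera("wrist");save("w12",w["pixels"]);t=robot.camera("top");save("t12",t["pixels"],(400,180,560,380),3)
st();goal(.4739,-.3361,.0536,-9.28)
```

```text
t 25.93 pos [ 473.8 -335.   150.9] psi -9.22 tilt 0.08 F [ 0.6  0.2 -2.4] w 24.6 q [-0.81  0.56  1.62  0.    0.97 -2.22]
goal (0.4739, -0.3361, 0.0536, -9.28) shift [-0.2 -1.2 97.3] rot [0.07 0.05 0.06]
```

View pics/w12.png

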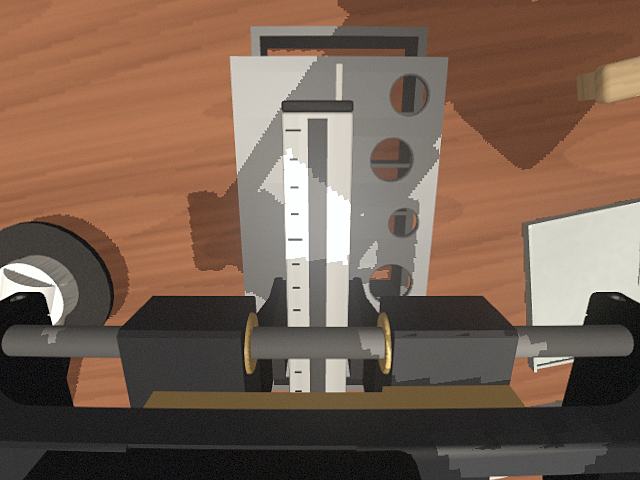

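View pics/t12.png

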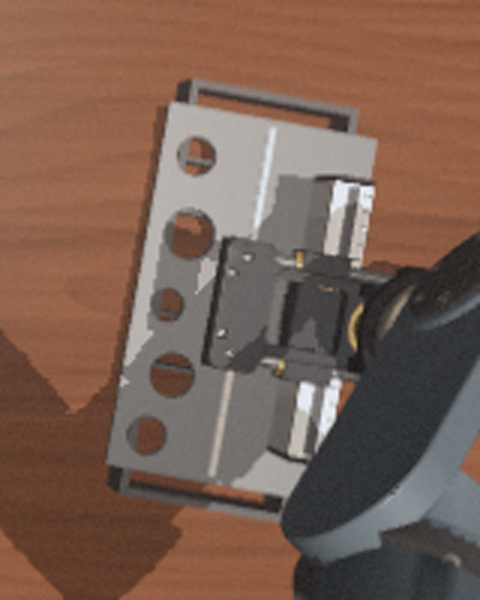

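Emit:
carry_out([
  [0,-1,10,0,0,0,-1],
  [-0.2,-1.2,30,0,0,0,-1],
  [-0.2,-1.2,52,0,0,0,-1],
  [-0.2,-1.2,72,0,0,0,-1],
  [-0.2,-1.2,85,0,0,0,-1],
  [-0.2,-1.2,90,0,0,0,-1],
  [-0.2,-1.2,91,0,0,0,-1],
  [-0.2,-1.2,91,0,0,0,-1],
])

```text
time: 26.92
position: [0.4743, -0.3364, 0.0604]
tool_rot: [0.08, 0.997, 0.0, 0.001]
ft_force: [-0.2, 0.3, -2.0]
grip_width: 0.0248
```

Run:
```python
from h import *
w=robot.camera("wrist");save("w13",w["pixels"])
st();goal(.4739,-.3361,.0536,-9.28)
```

```text
t 26.98 pos [ 474.3 -336.5   60.6] psi -9.22 tilt 0.12 F [ 0.4 -0.6 -2.8] w 24.7 q [-0.81  0.7   1.67  0.    0.78 -2.22]
goal (0.4739, -0.3361, 0.0536, -9.28) shift [0.5 0.3 7. ] rot [0.02 0.11 0.06]
```

View pics/w13.png

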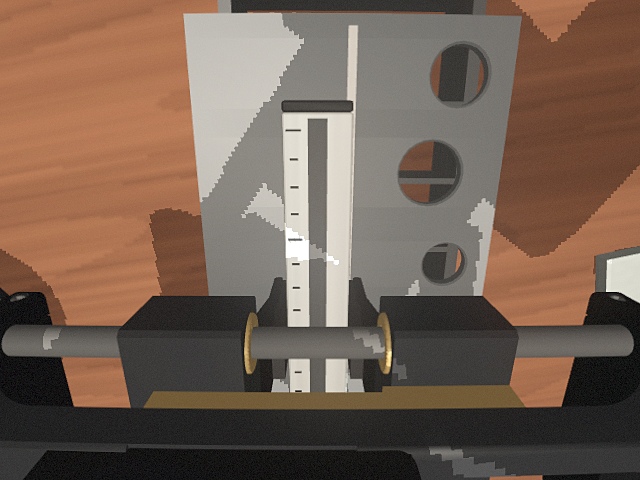

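Emit:
carry_out([
  [0.4,0.3,3,0,0,0,-1],
  [0.4,0.3,5,0,0,0,-1],
  [0.4,0.3,6.2,0,0,0,-1],
  [0.4,0.3,6.5,0,0,0,-1],
  [0.4,0.3,6.5,0,0,0,-1],
])

```text
time: 27.6
position: [0.474, -0.3361, 0.054]
tool_rot: [0.08, 0.997, 0.0, 0.001]
ft_force: [0.2, -0.2, -2.4]
grip_width: 0.0247
```

Run:
```python
from h import *
w=robot.camera("wrist");save("w14",w["pixels"],(250,10,410,300),2)
st();goal(.4739,-.3361,.0536,-9.28)
```

```text
t 27.65 pos [ 474.  -336.1   54. ] psi -9.22 tilt 0.11 F [-0.3 -1.4 -2.6] w 24.8 q [-0.81  0.71  1.67  0.    0.76 -2.22]
goal (0.4739, -0.3361, 0.0536, -9.28) shift [0.1 0.  0.4] rot [0.03 0.11 0.06]
```

View pics/w14.png

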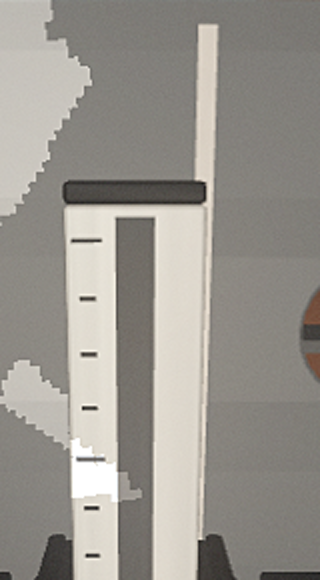

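Run:
```python
from h import *
np.set_printoptions(precision=4,suppress=True)
w=robot.camera("wrist")
u=np.array([np.cos(np.radians(-9.28)),np.sin(np.radians(-9.28)),0]);n=np.array([-u[1],u[0],0])
m=np.array([.4764,-.3205,.046])
for nm,x,y,z in (("lineL",196,100,.046),("lineR",214,100,.046),("lineL",198.5,30,.046),("lineR",217,30,.046),("lineR",206,400,.046),("gR",206,190,.086),("gL",65,190,.086),("gRface",204,300,.086),("gRface",199,450,.086)):
    P=onz(w,250+x/2,10+y/2,z); print(nm,P,"along",(P-m)@u*1000,"across",(P-m)@n*1000)
```

```text
lineL [ 0.3679 -0.3057  0.046 ] along -109.44238149498862 across -2.8790014729361215
lineR [ 0.3685 -0.3018  0.046 ] along -109.45971321044927 across 1.0252568808150218
lineL [ 0.3545 -0.3033  0.046 ] along -123.11288396377913 across -2.6707961784491263
lineR [ 0.3551 -0.2994  0.046 ] along -123.13326078237434 across 1.2507128168576482
lineR [ 0.4342 -0.3124  0.046 ] along -42.950769780561316 across 1.2228099517395938
gR [ 0.3884 -0.3102  0.086 ] along -88.47489573143926 across -4.006542667590721
gL [ 0.3846 -0.3339  0.086 ] along -88.44115597308189 across -28.070206338248884
gRface [ 0.4067 -0.313   0.086 ] along -70.00526116768509 across -3.826954688024039
gRface [ 0.4341 -0.3176  0.086 ] along -42.177408374220036 across -3.9549884987680786
```

The gap between guide and line edge is about 1 mm, parallel. I'll lower the last 0.4 mm and release.

Emit:
carry_out([
  [0,0,0.4,0,0,0,-1],
  [0,0,0.5,0,0,0,-1],
  [0,0,0.5,0,0,0,0],
  [0,0,0.5,0,0,0,0.1],
  [0,0,0.5,0,0,0,0.1],
  [0,0,-10,0,0,0,0.1],
  [0,0,-40,0,0,0,0.1],
  [0,0,-85,0,0,0,0.1],
])

```text
time: 28.7
position: [0.4731, -0.3355, 0.1394]
tool_rot: [0.08, 0.997, 0.001, -0.0]
ft_force: [0.2, -1.5, -0.2]
grip_width: 0.0479
```

Run:
```python
from h import *
w=robot.camera("wrist");save("w15",w["pixels"])
st();goal(.42,.339,.16,-4.1)
```

```text
t 28.75 pos [ 476.3 -338.5  146.2] psi -9.19 tilt 0.65 F [ 0.9 -1.6  3. ] w 48.0 q [-0.81  0.57  1.62  0.    0.95 -2.22]
goal (0.42, 0.339, 0.16, -4.1) shift [163.6 659.7 -19.1] rot [-0.35  0.55 -5.09]
```

View pics/w15.png

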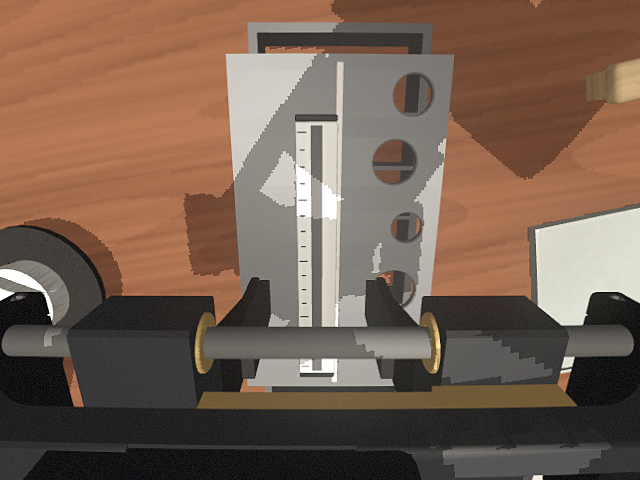

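Emit:
carry_out([
  [5,20,-15,0,0.3,-1,0.65],
  [15,60,-19,0,0.5,-2,0.65],
  [28,115,-19,0,0.5,-3,0.65],
  [42,170,-19,0,0.5,-4,0.65],
  [56,228,-19,0,0.5,-5,0.65],
  [71,286,-19,0,0.5,-5,0.65],
  [85,344,-19,0,0.5,-5,0.65],
  [100,402,-19,0,0.5,-5,0.65],
])

```text
time: 29.75
position: [0.4419, 0.0762, 0.1627]
tool_rot: [0.037, 0.999, -0.003, 0.001]
ft_force: [0.7, -0.1, -0.1]
grip_width: 0.0719
```

Run:
```python
from h import *
st();goal(.4195,.3391,.16,-4.1)
```

```text
t 29.75 pos [441.9  76.2 162.7] psi -4.22 tilt 0.38 F [ 0.7 -0.1 -0.1] w 71.9 q [-0.08  0.39  1.93 -0.01  0.82 -1.57]
goal (0.4195, 0.3391, 0.16, -4.1) shift [ 41.7 260.6   1. ] rot [-0.35  0.16 -0.12]
```

Emit:
carry_out([
  [8,52,0,-0.1,0,0,0.65],
  [17,108,1,-0.3,0.1,-0.1,0.65],
  [26,162,1,-0.3,0.1,-0.1,0.65],
  [34,210,1,-0.3,0.1,-0.1,0.65],
  [39,242,1,-0.3,0.1,-0.1,0.65],
  [41,257,1,-0.3,0.1,-0.1,0.65],
  [41.7,260.6,1,-0.3,0.1,-0.1,0.65],
  [41.7,260.6,1,-0.3,0.1,-0.1,0.65],
])

```text
time: 30.75
position: [0.4195, 0.3382, 0.1601]
tool_rot: [0.036, 0.999, -0.001, 0.0]
ft_force: [-0.2, -0.0, -0.2]
grip_width: 0.0717
```

Run:
```python
from h import *
w=robot.camera("wrist");save("w16",w["pixels"])
st();goal(.4195,.3391,.0155,-4.1)
```

```text
t 30.80 pos [419.6 338.  160.1] psi -4.18 tilt 0.09 F [-0.9 -0.1  1.2] w 71.7 q [ 0.47  0.5   1.71 -0.    0.93 -1.02]
goal (0.4195, 0.3391, 0.0155, -4.1) shift [  0.3   1.3 144.5] rot [-0.08  0.04 -0.08]
```

View pics/w16.png

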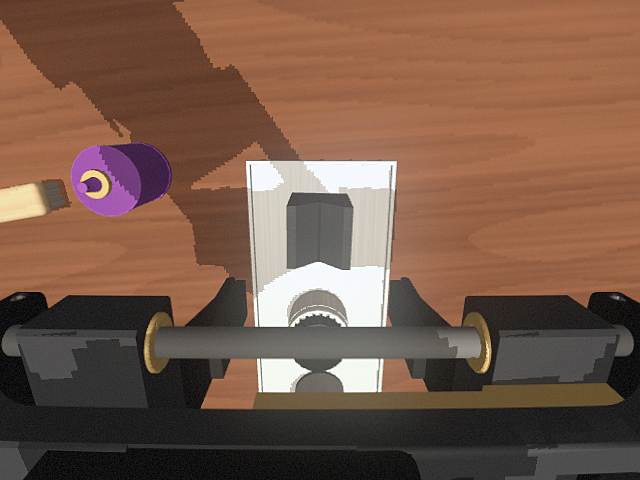

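All three stand in the tray, with the V-block centred at (320,230). Descending to grip it.

Emit:
carry_out([
  [0,1,15,0,0,0,0.65],
  [0,1.3,45,0,0,0,0.65],
  [0,1.3,80,0,0,0,0.65],
  [0,1.3,112,0,0,0,0.65],
  [0,1.3,133,0,0,0,0.65],
  [0,1.3,142,0,0,0,0.65],
  [0,1.3,144,0,0,0,0.65],
  [0,1.3,144.5,0,0,0,0.65],
])

```text
time: 31.8
position: [0.4202, 0.3391, 0.016]
tool_rot: [0.037, 0.999, -0.0, 0.001]
ft_force: [-1.2, 0.9, 1.1]
grip_width: 0.072
```

Emit:
carry_out([
  [0,0,0,0,0,0,0.65],
  [0,0,0,0,0,0,-1],
  [0,0,0,0,0,0,-1],
  [0,0,0,0,0,0,-1],
  [0,0,0,0,0,0,-1],
  [0,0,0,0,0,0,-1],
], force=58)

```text
time: 32.55
position: [0.4203, 0.3392, 0.0162]
tool_rot: [0.037, 0.999, -0.0, 0.001]
ft_force: [-0.3, 0.2, 2.7]
grip_width: 0.0497
```

Run:
```python
from h import *
st();goal(.551,-.0815,.14,3.2)
```

```text
t 32.55 pos [420.3 339.2  16.2] psi -4.21 tilt 0.11 F [-0.3  0.2  2.7] w 49.7 q [ 0.47  0.74  1.79 -0.    0.61 -1.02]
goal (0.551, -0.0815, 0.14, 3.2) shift [-161.4 -410.1 -123.2] rot [-0.05  0.1  -7.41]
```

Emit:
carry_out([
  [0,0,-8,0,0,0,-1],
  [0,0,-28,0,0,0,-1],
  [0,0,-58,0,0,0,-1],
  [-2,-5,-88,0,0,0,-1],
  [-9,-22,-110,0,0,-1,-1],
  [-21,-53,-120,0,0,-3,-1],
  [-36,-93,-123,0,0,-5,-1],
  [-54,-137,-123,0,0,-7.4,-1],
])

```text
time: 33.55
position: [0.4628, 0.1977, 0.139]
tool_rot: [-0.029, 1.0, -0.001, -0.0]
ft_force: [0.7, -0.1, -7.7]
grip_width: 0.0498
```

Run:
```python
from h import *
st();goal(.5515,-.0818,.14,3.18)
```

```text
t 33.55 pos [462.8 197.7 139. ] psi 3.35 tilt 0.07 F [ 0.7 -0.1 -7.7] w 49.8 q [ 0.18  0.49  1.82 -0.    0.83 -1.45]
goal (0.5515, -0.0818, 0.14, 3.18) shift [ -72.2 -284.2   -0.6] rot [-0.07 -0.02  0.17]
```

Emit:
carry_out([
  [-11,-44,0,0,0,0.1,-1],
  [-24,-94,0,0,0,0.2,-1],
  [-37,-144,0,0,0,0.2,-1],
  [-49,-191,0,0,0,0.2,-1],
  [-59,-233,0,0,0,0.2,-1],
  [-67,-263,0,0,0,0.2,-1],
  [-71,-279,0,0,0,0.2,-1],
  [-72.2,-284.2,3,0,0,0.2,-1],
])

```text
time: 34.55
position: [0.551, -0.082, 0.1358]
tool_rot: [-0.027, 1.0, -0.0, -0.001]
ft_force: [-0.1, 1.1, -7.3]
grip_width: 0.0496
```

Emit:
carry_out([
  [0,0,8,0,0,0,-1],
  [0,0,25,0,0,0,-1],
  [0,0,50,0,0,0,-1],
  [0,0,75,0,0,0,-1],
  [0,0,97,0,0,0,-1],
  [0,0,110,0,0,0,-1],
  [0,0,114,0,0,0,-1],
  [0,0,115,0,0,0,-1],
])

```text
time: 35.55
position: [0.5511, -0.0818, 0.021]
tool_rot: [-0.027, 1.0, -0.0, -0.0]
ft_force: [0.9, 0.1, -7.7]
grip_width: 0.0497
```

Run:
```python
from h import *
st();goal(.5515,-.0818,.016,3.18)
```

```text
t 35.55 pos [551.1 -81.8  21. ] psi 3.12 tilt 0.06 F [ 0.9  0.1 -7.7] w 49.7 q [-0.35  0.74  1.74 -0.    0.66 -1.97]
goal (0.5515, -0.0818, 0.016, 3.18) shift [-0.4 -0.   5. ] rot [-0.03 -0.05 -0.06]
```

Emit:
carry_out([
  [-0.4,0,2.5,0,0,0,-1],
  [-0.4,0,4.5,0,0,-0.06,-1],
  [-0.4,0,5.2,0,0,-0.06,-1],
  [-0.4,0,5.2,0,0,-0.06,-1],
  [-0.4,0,5.2,0,0,-0.06,0.3],
  [-0.4,0,5.2,0,0,-0.06,0.65],
  [-0.4,0,5.2,0,0,-0.06,0.65],
  [-0.4,0,5.2,0,0,-0.06,0.65],
])

```text
time: 36.55
position: [0.5518, -0.0819, 0.016]
tool_rot: [-0.028, 1.0, -0.0, -0.0]
ft_force: [0.0, 0.1, -0.6]
grip_width: 0.0708
```

Run:
```python
from h import *
w=robot.camera("wrist");save("w17",w["pixels"])
st()
```

```text
t 36.60 pos [551.7 -81.8  16. ] psi 3.18 tilt 0.05 F [-0.3  0.2  0.1] w 71.0 q [-0.35  0.75  1.74 -0.    0.65 -1.97]
```

View pics/w17.png

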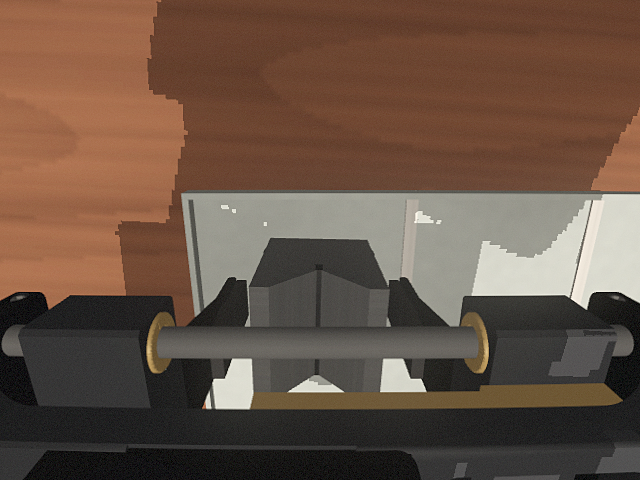

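Emit:
carry_out([
  [0,0,-15,0,0,0,0.65],
  [0,0,-50,0,0,0,0.65],
  [0,0,-95,0,0,0,0.65],
  [1,15,-130,0,0,1,0.78],
  [4,55,-140,0,0,3,0.78],
  [8,110,-140,0,0,5,0.78],
  [12,168,-140,0,0,7.3,0.78],
  [15,226,-140,0,0,7.3,0.78],
])

```text
time: 37.6
position: [0.524, 0.1447, 0.157]
tool_rot: [0.036, 0.999, -0.0, 0.001]
ft_force: [0.9, -1.0, 0.5]
grip_width: 0.0773
```

Run:
```python
from h import *
st();goal(.5143,.3314,.15,-4.15)
```

```text
t 37.60 pos [524.  144.7 157. ] psi -4.17 tilt 0.07 F [ 0.9 -1.   0.5] w 77.3 q [ 0.06  0.51  1.7  -0.    0.93 -1.43]
goal (0.5143, 0.3314, 0.15, -4.15) shift [ 23.3 185.5   6.9] rot [-0.03  0.06 -0.02]
```

Emit:
carry_out([
  [7,52,0,0,0,0,0.78],
  [13,102,3,0,0,0,0.78],
  [18,147,5,0,0,0,0.78],
  [22,174,7,0,0,0,0.78],
  [23,184,7,0,0,0,0.78],
  [23.3,185.5,7,0,0,0,0.78],
  [23.3,185.5,10,0,0,0,0.78],
])

```text
time: 38.48
position: [0.5146, 0.3304, 0.1473]
tool_rot: [0.037, 0.999, -0.0, 0.001]
ft_force: [-0.1, -0.8, -0.9]
grip_width: 0.0772
```

Run:
```python
from h import *
t=robot.camera("top");save("t18",t["pixels"],(240,180,410,290),4.6)
w=robot.camera("wrist");save("w18",w["pixels"])
st();goal(.5143,.3314,.0185,-4.15)
```

```text
t 38.58 pos [514.2 330.  146.6] psi -4.26 tilt 0.07 F [ 0.4  0.2 -0.3] w 77.4 q [ 0.39  0.6   1.54 -0.    1.   -1.11]
goal (0.5143, 0.3314, 0.0185, -4.15) shift [1.000e-01 1.500e+00 1.281e+02] rot [-0.07  0.01 -0.11]
```

View pics/w18.png

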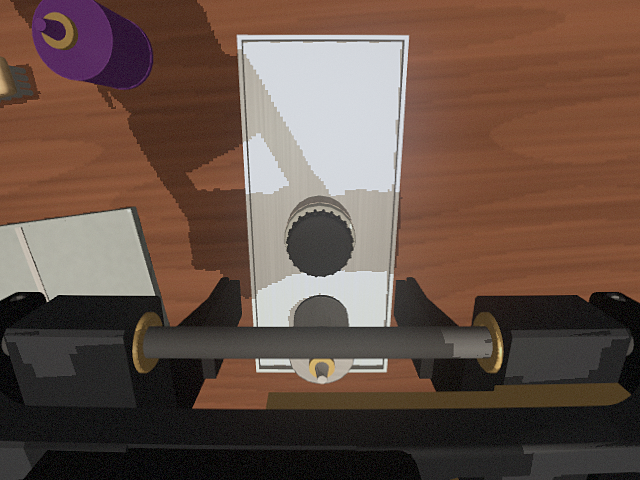

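View pics/t18.png

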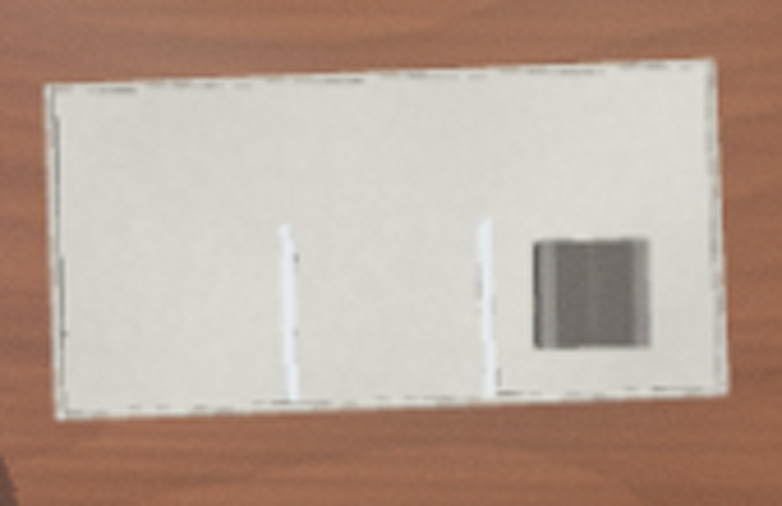

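The V-block is back at crop (534–649, 240–348). It started at (535–650, 240–348), so it is within about 0.5 mm. The jar in the tray is centred at (320,243). Next I grip the jar.

Emit:
carry_out([
  [0,1.5,12,0,0,0,0.78],
  [0,1.5,40,0,0,-0.1,0.78],
  [0,1.5,72,0,0,-0.1,0.78],
  [0,1.5,100,0,0,-0.1,0.78],
  [0,1.5,119,0,0,-0.1,0.78],
  [0,1.5,126,0,0,-0.1,0.78],
  [0,1.5,128,0,0,-0.1,0.78],
  [0,1.5,128,0,0,-0.1,0.78],
])

```text
time: 39.58
position: [0.515, 0.3316, 0.0194]
tool_rot: [0.036, 0.999, -0.0, 0.001]
ft_force: [1.0, 0.1, 0.4]
grip_width: 0.0777
```

Emit:
carry_out([
  [0,0,0,0,0,0,0.78],
  [0,0,0,0,0,0,-1],
  [0,0,0,0,0,0,-1],
  [0,0,0,0,0,0,-1],
  [0,0,0,0,0,0,-1],
  [0,0,0,0,0,0,-1],
], force=40)

```text
time: 40.33
position: [0.515, 0.3317, 0.0196]
tool_rot: [0.036, 0.999, -0.0, 0.001]
ft_force: [0.1, 0.1, 2.3]
grip_width: 0.055
```

Run:
```python
from h import *
st();goal(.543,.0113,.13,3.18)
```

```text
t 40.33 pos [515.  331.7  19.6] psi -4.15 tilt 0.10 F [0.1 0.1 2.3] w 55.0 q [ 0.39  0.79  1.6  -0.    0.75 -1.11]
goal (0.543, 0.0113, 0.13, 3.18) shift [ -51.3 -317.5 -110.2] rot [-0.03  0.09 -7.33]
```

Emit:
carry_out([
  [0,0,-12,0,0,0,-1],
  [0,0,-40,0,0,0,-1],
  [0,0,-75,0,0,0,-1],
  [-2,-12,-100,0,0,-1,-1],
  [-8,-50,-110,0,0,-3,-1],
  [-16,-100,-112,0,0,-5,-1],
  [-25,-155,-112,0,0,-7.3,-1],
  [-34,-210,-112,0,0,-7.3,-1],
])

```text
time: 41.32
position: [0.5334, 0.1183, 0.1321]
tool_rot: [-0.028, 1.0, -0.0, 0.001]
ft_force: [-0.3, -0.7, -3.6]
grip_width: 0.0554
```

Run:
```python
from h import *
st();goal(.5435,.0113,.13,3.18)
```

```text
t 41.33 pos [533.4 118.3 132.1] psi 3.20 tilt 0.12 F [-0.3 -0.7 -3.6] w 55.4 q [ 0.01  0.55  1.72 -0.    0.87 -1.61]
goal (0.5435, 0.0113, 0.13, 3.18) shift [  -4.2 -107.4    2.2] rot [-0.04  0.11  0.02]
```

Emit:
carry_out([
  [-2,-45,0,0,0,0,-1],
  [-3,-80,2,0,0.1,0,-1],
  [-4,-101,14,0,0.1,0,-1],
  [-4.2,-107,40,0,0.1,0,-1],
  [-4.2,-107.4,70,0,0.1,0,-1],
  [-4.2,-107.4,95,0,0.1,0,-1],
  [-4.2,-107.4,105,0,0.1,0,-1],
  [-4.2,-107.4,107,0,0.1,0,-1],
])

```text
time: 42.32
position: [0.5436, 0.0113, 0.025]
tool_rot: [-0.028, 1.0, -0.0, -0.0]
ft_force: [0.2, 0.4, -2.9]
grip_width: 0.0553
```

Emit:
carry_out([
  [0,0,0,0,0,0,-1],
  [0,0,0,0,0,0,-1],
])

```text
time: 42.58
position: [0.5443, 0.0113, 0.026]
tool_rot: [-0.028, 1.0, -0.0, 0.001]
ft_force: [-0.5, -0.7, -2.4]
grip_width: 0.0555
```

Run:
```python
from h import *
st();goal(.5435,.0113,.0196,3.18)
```

```text
t 42.58 pos [544.3  11.3  26. ] psi 3.22 tilt 0.09 F [-0.5 -0.7 -2.4] w 55.5 q [-0.18  0.73  1.78 -0.    0.64 -1.81]
goal (0.5435, 0.0113, 0.0196, 3.18) shift [0.8 0.  6.4] rot [-0.06  0.07  0.04]
```

Emit:
carry_out([
  [0.8,0,3,0,0,0,-1],
  [0.8,0,5.5,0,0,0,-1],
  [0.8,0,6.4,0,0,0,-1],
  [0.8,0,6.6,0,0,0,-1],
  [0.8,0,6.6,0,0,0,0.3],
  [0.8,0,6.6,0,0,0,0.78],
  [0.8,0,6.6,0,0,0,0.78],
  [0.8,0,6.6,0,0,0,0.78],
])

```text
time: 43.58
position: [0.5436, 0.0112, 0.0194]
tool_rot: [-0.028, 1.0, -0.001, 0.001]
ft_force: [0.4, 0.2, -0.2]
grip_width: 0.0751
```

Emit:
carry_out([
  [0,0,-15,0,0,0,0.7],
  [0,0,-50,0,0,0,0.7],
  [0,0,-95,0,0,0,0.7],
  [-1,15,-130,0,0,1,0.65],
  [-4,55,-140,0,0,3,0.65],
  [-10,100,-140,0,0,5,0.65],
  [-16,150,-140,0,0,7.3,0.65],
  [-22,200,-140,0,0,7.3,0.65],
])

```text
time: 44.58
position: [0.5543, 0.2137, 0.1606]
tool_rot: [0.036, 0.999, -0.0, 0.002]
ft_force: [0.4, 0.4, -0.2]
grip_width: 0.0718
```

Run:
```python
from h import *
st();goal(.6099,.3261,.16,-4.15)
```

```text
t 44.58 pos [554.3 213.7 160.6] psi -4.12 tilt 0.18 F [ 0.4  0.4 -0.2] w 71.8 q [ 0.18  0.56  1.57 -0.    1.   -1.32]
goal (0.6099, 0.3261, 0.16, -4.15) shift [-47.4 116.1   0.7] rot [-0.03  0.18  0.03]
```

Emit:
carry_out([
  [-18,45,0,0,0,0,0.65],
  [-33,80,0,0,0.1,0,0.65],
  [-43,105,0,0,0.1,0,0.65],
  [-47,115,0,0,0.1,0,0.65],
  [-47.4,116,0,0,0.1,0,0.65],
  [-47.4,116,0,0,0.1,0,0.65],
])

```text
time: 45.32
position: [0.6093, 0.325, 0.1608]
tool_rot: [0.036, 0.999, -0.001, 0.0]
ft_force: [-0.0, -0.2, -0.5]
grip_width: 0.0714
```

Run:
```python
from h import *
t=robot.camera("top");save("t19",t["pixels"],(240,180,410,290),4.6)
w=robot.camera("wrist");save("w19",w["pixels"])
st();goal(.6099,.3261,.0300,-4.15)
print(proj(w,(.6099,.3261,.091)))
```

```text
t 45.42 pos [609.5 324.9 160.8] psi -4.18 tilt 0.08 F [ 0.3 -0.4  0.3] w 71.9 q [ 0.33  0.68  1.31 -0.    1.15 -1.17]
goal (0.6099, 0.3261, 0.03, -4.15) shift [ -0.2   1.4 130.8] rot [-0.06  0.04 -0.03]
[319.56309981 252.59653992]
```

View pics/w19.png

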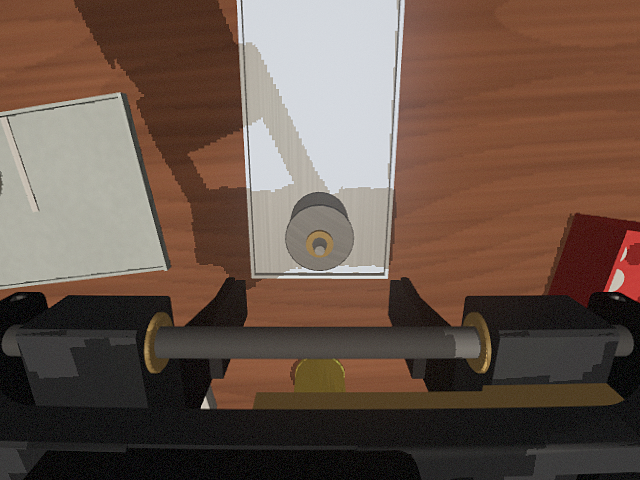

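View pics/t19.png

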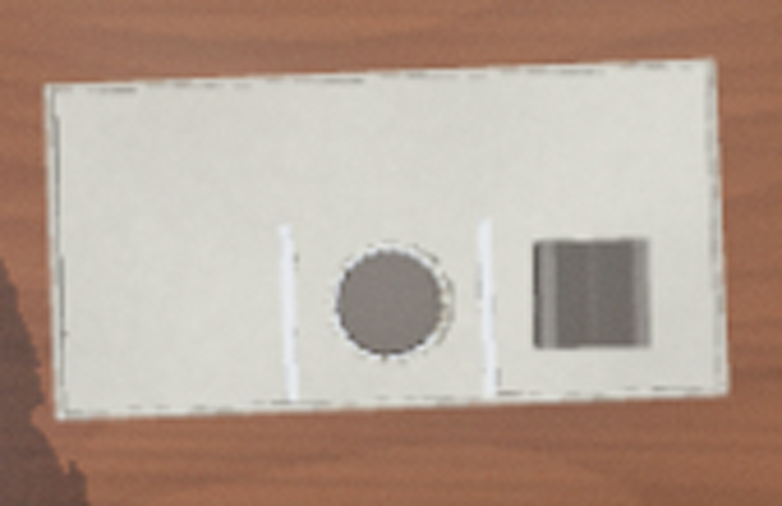

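Run:
```python
from h import *
np.set_printoptions(precision=4,suppress=True)
w=robot.camera("wrist")
save("w19c",w["pixels"],(270,180,370,285),5)
o=robot.get_obs();Rm=R.from_quat(o["tool_rot"])
P=onz(w,320,249,.091);print(P,Rm.inv().apply(P-o["position"]))
# same for first picture: camera pose rel tool
rp=Rm.inv().apply(np.array(w["position"])-o["position"]);ra=Rm.inv()*R.from_quat(w["attitude"])
R1=R.from_matrix(np.array([[-np.cos(np.radians(3.14)),-np.sin(np.radians(3.14)),0],[-np.sin(np.radians(3.14)),np.cos(np.radians(3.14)),0],[0,0,-1]]).T.T)
p1=np.array([.5403,.1077,.2001]); w1=dict(w);w1["position"]=p1+R1.apply(rp);w1["attitude"]=(R1*ra).as_quat()
print(onz(w1,318,235,.091))
t=robot.camera("top");save("t20c",t["pixels"],(150,185,220,240),8)
```

```text
[0.6074 0.3266 0.091 ] [0.0023 0.0015 0.0698]
[0.5395 0.1079 0.091 ]
```

View pics/w19c.png

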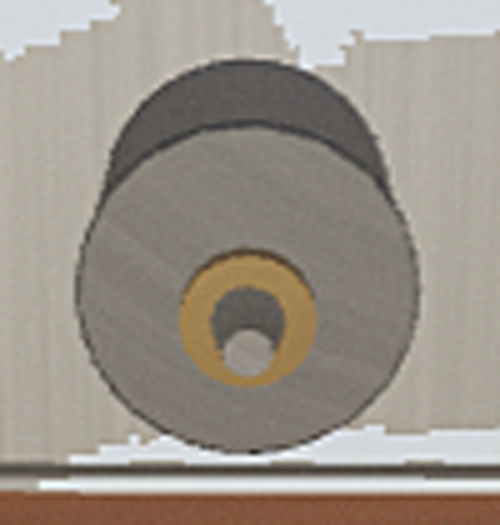

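View pics/t20c.png

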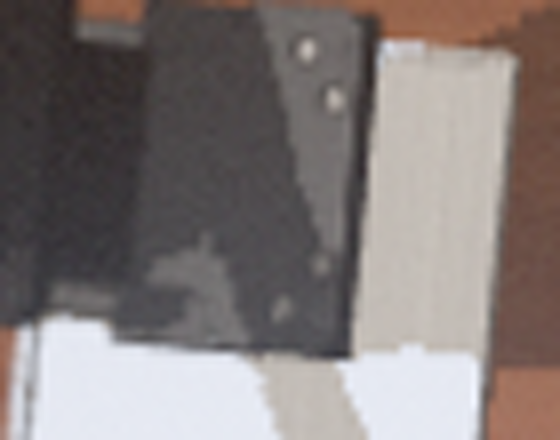

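Allowing for the same camera bias, the can sits relative to the planned grip just as in the first grasp. Descending.

Emit:
carry_out([
  [0,1.4,12,0,0,0,0.65],
  [-0.2,1.4,40,0,0,0,0.65],
  [-0.2,1.4,72,0,0,0,0.65],
  [-0.2,1.4,102,0,0,0,0.65],
  [-0.2,1.4,122,0,0,0,0.65],
  [-0.2,1.4,129,0,0,0,0.65],
  [-0.2,1.4,130.5,0,0,0,0.65],
  [-0.2,1.4,130.5,0,0,0,0.65],
])

```text
time: 46.52
position: [0.6109, 0.3267, 0.0313]
tool_rot: [0.036, 0.999, -0.0, 0.001]
ft_force: [-0.2, 0.9, 0.0]
grip_width: 0.0715
```

Emit:
carry_out([
  [0,0,0,0,0,0,0.65],
  [0,0,0,0,0,0,-1],
  [0,0,0,0,0,0,-1],
  [0,0,0,0,0,0,-1],
  [0,0,0,0,0,0,-1],
  [0,0,0,0,0,0,-1],
], force=40)

```text
time: 47.28
position: [0.611, 0.3267, 0.0315]
tool_rot: [0.036, 0.999, -0.0, 0.001]
ft_force: [-0.4, -1.2, 2.7]
grip_width: 0.0507
```

Run:
```python
from h import *
st();goal(.5412,.1078,.14,3.2)
```

```text
t 47.27 pos [611.  326.7  31.5] psi -4.16 tilt 0.17 F [-0.4 -1.2  2.7] w 50.7 q [ 0.33  0.85  1.37 -0.    0.92 -1.17]
goal (0.5412, 0.1078, 0.14, 3.2) shift [  53.4 -223.4 -108.6] rot [-0.02  0.17 -7.36]
```

Emit:
carry_out([
  [0,0,-12,0,0,0,-1],
  [0,0,-40,0,0,0,-1],
  [0,0,-75,0,0,0,-1],
  [2,-9,-100,0,0,0,-1],
  [10,-43,-108,0,0.1,-2,-1],
  [21,-88,-109,0,0.1,-4,-1],
  [33,-135,-109,0,0.1,-6,-1],
  [43,-178,-109,0,0.1,-7.4,-1],
])

```text
time: 48.28
position: [0.5542, 0.151, 0.141]
tool_rot: [-0.029, 1.0, -0.0, 0.001]
ft_force: [0.5, -0.2, -1.3]
grip_width: 0.0509
```

Run:
```python
from h import *
st();goal(.5421,.1076,.14,3.25)
```

```text
t 48.27 pos [554.2 151.  141. ] psi 3.30 tilt 0.11 F [ 0.5 -0.2 -1.3] w 50.9 q [ 0.07  0.57  1.64 -0.    0.93 -1.56]
goal (0.5421, 0.1076, 0.14, 3.25) shift [ 14.6 -42.7   1. ] rot [-0.03  0.1   0.05]
```

Emit:
carry_out([
  [9,-26,0,0,0,0,-1],
  [13,-39,2,0,0.1,0,-1],
  [14.6,-42.7,14,0,0.1,0,-1],
  [14.6,-42.7,40,0,0.1,0,-1],
  [14.6,-42.7,70,0,0.1,0,-1],
  [14.6,-42.7,92,0,0.1,0,-1],
  [14.6,-42.7,102,0,0.1,0,-1],
  [14.6,-42.7,104,0,0.1,0,-1],
])

```text
time: 49.28
position: [0.5421, 0.1082, 0.0362]
tool_rot: [-0.029, 1.0, -0.0, -0.001]
ft_force: [0.0, -0.1, -1.8]
grip_width: 0.0509
```

Emit:
carry_out([
  [0,0,0,0,0,0,-1],
  [0,0,0,0,0,0,-1],
])

```text
time: 49.52
position: [0.5427, 0.1083, 0.0369]
tool_rot: [-0.029, 1.0, -0.0, 0.0]
ft_force: [-0.8, 0.0, -1.9]
grip_width: 0.0509
```

Run:
```python
from h import *
st();goal(.5421,.1076,.0315,3.25)
```

```text
t 49.52 pos [542.7 108.3  36.9] psi 3.35 tilt 0.04 F [-0.8  0.  -1.9] w 50.9 q [-0.    0.71  1.75 -0.    0.68 -1.63]
goal (0.5421, 0.1076, 0.0315, 3.25) shift [ 0.7 -0.7  5.4] rot [-0.02  0.03  0.1 ]
```

Emit:
carry_out([
  [0.7,-0.7,3,0,0,0,-1],
  [0.7,-0.7,4.6,0,0,0,-1],
  [0.7,-0.7,5.4,0,0,0,-1],
  [0.7,-0.7,5.6,0,0,0,-1],
  [0.7,-0.7,5.6,0,0,0,0.3],
  [0.7,-0.7,5.6,0,0,0,0.65],
  [0.7,-0.7,5.6,0,0,0,0.65],
  [0.7,-0.7,5.6,0,0,0,0.65],
])

```text
time: 50.52
position: [0.5422, 0.1076, 0.0313]
tool_rot: [-0.029, 1.0, -0.0, 0.0]
ft_force: [0.5, 0.5, 0.5]
grip_width: 0.0708
```

Emit:
carry_out([
  [0,0,-15,0,0,0,0.65],
  [0,0,-50,0,0,0,0.65],
  [0,0,-95,0,0,0,0.65],
  [1,15,-130,0,0,0,0.65],
  [4,55,-150,0,0,0,0.65],
  [8,110,-160,0,0,0,0.65],
  [12,165,-160,0,0,0,0.65],
  [14,200,-160,0,0,0,0.65],
])

```text
time: 51.52
position: [0.5157, 0.3089, 0.1928]
tool_rot: [-0.03, 1.0, 0.0, 0.001]
ft_force: [-0.3, -0.8, 0.0]
grip_width: 0.0716
```

Emit:
carry_out([
  [20,30,0,0,0,0,0.65],
  [40,60,0,0,0,0,0.65],
  [50,80,0,0,0,0,0.65],
  [50,80,0,0,0,0,0.65],
  [50,80,0,0,0,0,0.65],
])

```text
time: 52.15
position: [0.4614, 0.3851, 0.1932]
tool_rot: [-0.03, 1.0, 0.0, 0.002]
ft_force: [-0.0, -0.7, 0.0]
grip_width: 0.0718
```

Run:
```python
from h import *
st()
t=robot.camera("top");save("t21",t["pixels"]);save("t21r",t["pixels"],(240,180,410,290),4.6);save("t21p",t["pixels"],(425,195,535,360),3.6)
s=robot.camera("side");save("s21",s["pixels"])
```

```text
t 52.15 pos [461.4 385.1 193.2] psi 3.45 tilt 0.19 F [-0.  -0.7  0. ] w 71.8 q [ 0.51  0.53  1.53 -0.    1.08 -1.12]
```

View pics/t21r.png

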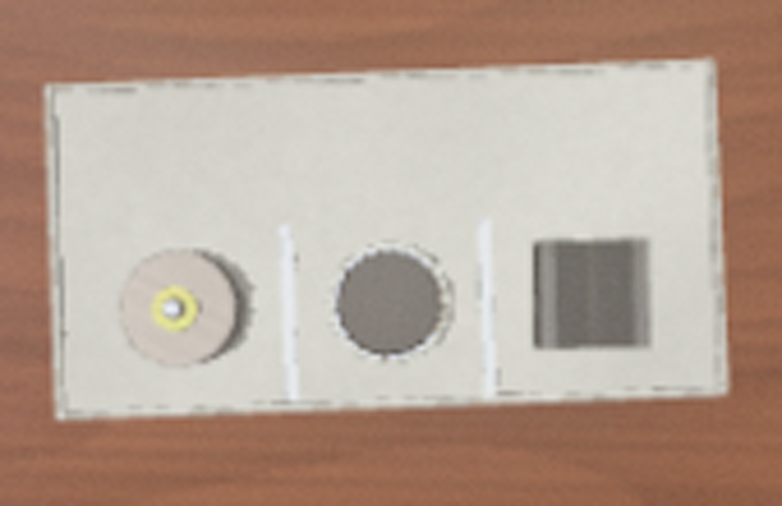

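View pics/t21p.png

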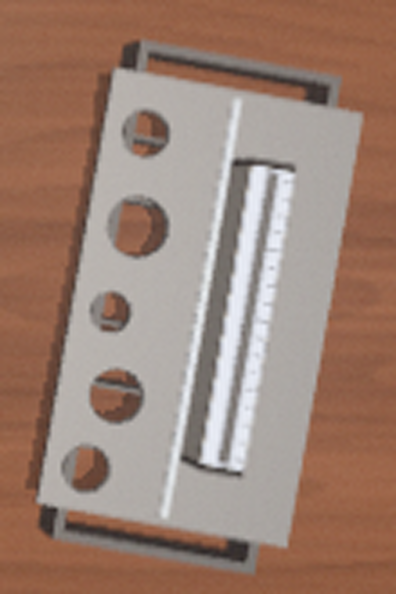

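View pics/s21.png

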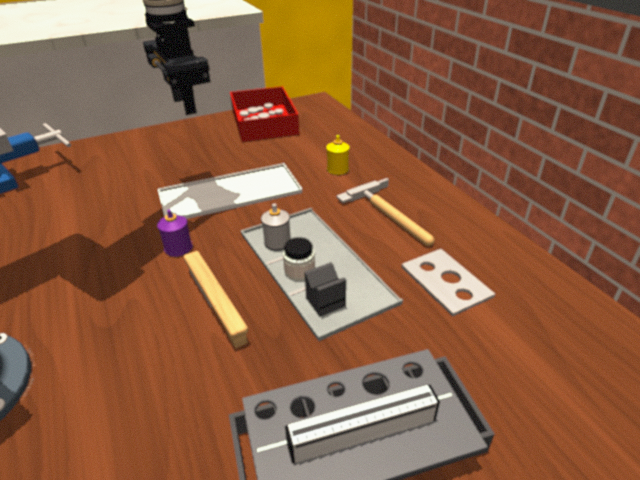

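View pics/t21.png

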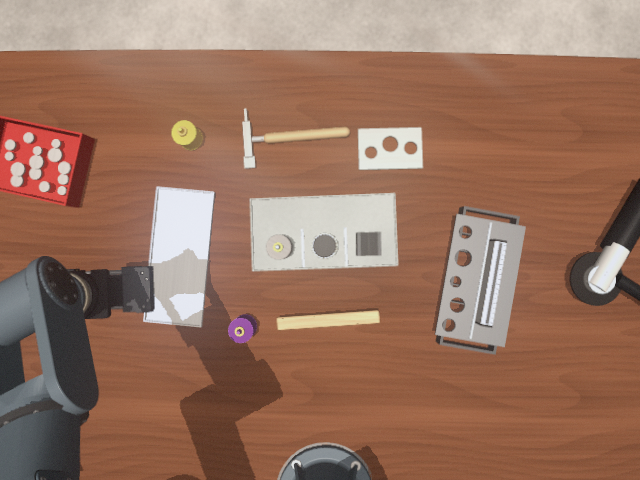

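Run:
```python
from h import *
t=robot.camera("top");save("t22p",t["pixels"],(470,225,520,340),5)
u=np.array([np.cos(np.radians(-9.28)),np.sin(np.radians(-9.28)),0]);n=np.array([-u[1],u[0],0]);m=np.array([.4764,-.3205,.046])
p=lambda x,y,z:onz(t,425+(x+.5)/3.6-.5,195+(y+.5)/3.6-.5,z)
for nm,x,y,z in (("topL",250,163,.086),("topR",295,170,.086),("botL",234,161,.046),("topR2",242,475,.086),("topL2",198,468,.086),("botL2",183,458,.046)):
    P=p(x,y,z);print(nm,np.round([(P-m)@u*1000,(P-m)@n*1000],1))
```

```text
topL [86.4 -1.1]
topR [ 87.  -27.1]
botL [88.8 -4.3]
topR2 [-88.4 -27.3]
topL2 [-88.9  -1.9]
botL2 [-88.5  -5. ]
```

View pics/t22p.png

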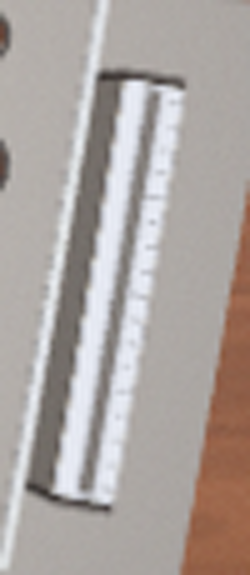

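The bottom edge of the guide lies 1–3 mm off the chalk, parallel, and it is midway along the line to within about 1 mm. All three items are back, and the arm is clear.

Run:
```python
from h import *
st();print(robot.hand_in())
```

```text
t 52.30 pos [461.7 384.8 192.9] psi 3.37 tilt 0.16 F [-0.4 -0.3 -0.3] w 71.7 q [ 0.51  0.53  1.53 -0.    1.08 -1.12]
the job is handed in; nothing more can be done
None
```

The job is done and handed in at 52.3 s. I moved the steel oil can, the jar and the V-block upright to the side tray. I then laid the guide, same side up, along the chalk line on the plain side. Last I stood the V-block, jar and can back in the rack, in that order. I did not go near the look-alikes or the bystanders.

My last checks, from the top and side cameras:
- **Rack items:** all three stand upright within about 1 mm of their starting positions in the picture.
- **Guide:** it lies parallel to the line, centred along it to within about 1 mm. Its near edge is 1–3 mm off the chalk: the wrist camera gave about 1 mm and the top camera about 2–3 mm, which is within calibration.
- **Everything else:** the hammer, brush, offcut and both look-alikes look unmoved, and the tray is empty. The arm is clear of everything, and wrist force readings after each move stayed below about 9 N.

One wrist picture suggested the V-block was about 1 mm off, but the later top picture did not show it, so I left it.

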